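# Clamp the signs in the bench press for drilling

## Task

Load the bench screw press so that the signs can be drilled in one go: wind the handwheel to raise the pressing plate, and slide every sign on the cutting mat lengthwise in under the plate from the feed table, lying flat side by side, until each one's end is up against the back stop. Only when all of them are home, wind the plate back down until it bears firmly on all the signs, and let go. Leave the tin, bottle, tape roll and squeegee standing about where they are.

Things in the scene. Friction and masses are not known exactly. Their poses are not given: they have to be found in the camera images.
- back_stop (a point): middle of the foot of the back stop's face, on the press bed, 32 mm above the work surface. x: the feed direction, from the feed table in under the plate to the stop; z up. The stop is a bar 22 mm high across the bed. The pressing plate (120 mm along x, 240 along y, 18 thick) hangs over the bed at x = -122 to -2 mm, so a 170 mm sign that is home stands 50 mm out in front of it
- press: the fixed bench screw press, blue castings; axes as back_stop, origin under the screw axis at table height. Bed from x = -273 mm (open front end) to +62 (stop); side rails 8 mm high on the bed's long edges, inner faces at y = +-125 mm. Columns 22 mm thick at x = 0, y = +-147 carry a crosshead, x = -22 to 22, underside 90 mm and top 124 mm above the bed; the handwheel is above it
- feed_table (a point): a point on the bed, on its centre line, 219 mm in front of the back stop: middle of the open feed table. A sign centred here (at any y) lies wholly in front of the plate, its leading end 12 mm short of it. Axes as back_stop
- platen (a joint): height of the pressing plate's underside above the bed, m: 0 on the bed, 0.036 fully up; it starts 2 to 6 mm up, too low for a sign. It is moved only by the handwheel: 6 mm per turn. It stays where it is left
- wheel (a joint): angle of the handwheel in rad, growing counter-clockwise seen from above, which raises the plate; clockwise lowers it. Several turns; 0 when the plate is on the bed, 37.7 when fully up. Turning it takes about 3 N at the crank handle, and rises steeply when the plate bears on something
- wheel_hub (a point): centre of the top of the handwheel's hub, on the vertical screw axis, above the crosshead. The wheel is a flat solid aluminium disc 135 mm across and about 15 mm thick, its rim top 8 mm below this point; wheel, screw and plate rise and fall together. x points from the hub to the crank handle
- crank (a point): centre (half-way up) of the upright crank handle on the handwheel: a black round grip 24 mm thick and 56 mm tall, 50 mm from the wheel's axis, that spins freely on its pin
- sign0_mid (a point): centre (half-way up) of a sign: a rigid yellow board 170 x 50 x 10 mm, 100 g; x along its length, y across its width. It starts lying flat on the cutting mat. None if absent
- sign1_mid (a point): another such sign, the same in every way
- sign2_mid (a point): another such sign, the same in every way
- mat: the dark cutting mat, 310 x 200 mm, 2 mm thick, fixed on the work surface, on which 2 or 3 signs lie roughly parallel to its y axis, about 100 mm apart
- ink_tin: bystander: squat round tin, 88 mm across, 55 mm tall
- cleaner: bystander: green bottle, 64 mm across, 190 mm tall
- tape: bystander: roll of tape lying flat, 90 mm across, 45 mm high
- squeegee: bystander: wooden squeegee lying flat, 220 mm long
Mind the look-alikes: they are no part of the job. What is shaped like the part that bears sign1_mid but orange, purple or turquoise is not meant.

How it is judged:
By the outcome, as a careful person would: the job done as asked, in the order asked, and still so for the second after the job is handed in, with the robot touching nothing.
Of sign0, sign1, sign2 only 2 to 3 are there at a start; the rules pass over those that are not, and their reading is None.
At some moment in a run one of sign0, sign1, sign2 may be knocked a few centimetres aside while the robot is not near it.
Once in a run the grip may slacken for a moment while it holds something.
It also fails if it takes over 210 s, if anything falls off the work surface, if the arm or the gripper's body presses on something with over 40 N, if the wrist force passes 120 N, or if a joint passes its speed limit or range.

## Robot

A 7-joint arm with a two-finger parallel gripper is mounted at the origin on the work surface. World frame = base frame: x ahead of the robot, y to its left, z up, the work surface at z = 0. Lengths are in m, angles in rad, forces in N, time in s.
With the tool pointing down it reaches from about 0.425 to 0.925 m from the base axis. Payload 6.8 kg.
Tool frame: the origin (TCP) lies midway between the tips of the shut fingers; the grasp point (between the pads) lies 19 mm behind it; y points along the fingers, z is the direction in which the jaws open and shut, and the axes are right-handed (so a half turn about y gives the same grasp; the last joint's range is limited). The gripper opens to 85 mm and grips with 20 to 120 N. Pads are 22 mm wide; open, the fingers measure 114 mm over their backs; the gripper's body (76 mm by 85 mm) begins 54 mm behind the grasp point. The pads swing forward as they close: fully open they stand 13 mm farther back than shut.
Start: joints at [1.238, 0.477, 0.022, 1.555, -0.011, 1.109, -0.083], TCP at [0.15, -0.658, 0.231] pointing down, gripper open.
Joint ranges: [-2.96, 2.96], [-0.34, 2.1], [-1.41, 1.46], [0.24, 2.44], [-1.37, 4.51], [0.17, 1.92], [-2.96, 2.96]. Speed limits (rad/s): [2.39, 2.39, 3.14, 3.14, 3.14, 3.14, 3.14].

## Interface

Orientations are given as a unit quaternion [w, x, y, z].
In Python, from station import bot gives the robot as it stands. The module is installed in compiled form; this text tells all that it offers.
- The arm moves only by the shell command python3 -m crank 'ROWS' [FORCE]. ROWS is JSON, a list of rows, each an object with "linear": the shift along the tool's x, y, z in m, a list of three; "dr": the turn, a rotation vector about the tool's x, y, z in degrees, a list of three; "hand": the gripper command: -1 is shut, 1 is fully open, values between are in proportion. A call has 1 to 10 rows; each row is the pose to reach, as a shift and turn from the pose commanded when the call began, along the tool's axes at that moment; what a row does not reach only later rows make up. A row lasts 1/12 s, in which the tool goes at most 41.7 mm and 7.16 degrees, less where a joint would pass 70% of its speed; a pose out of reach is approached as far as the arm can. A call with a gripper value outside its range is refused whole. The fingers move at their own pace and stop on an object; FORCE is the grip in N (left out, the last holds). Time passes only in rows, so rows that repeat a pose let the fingers close. It gives the time, the measured TCP pose, the force and the opening at its end, in the units of the state.
- bot.get_obs(): the state, without advancing time (a new reading comes with each control period).
- bot.read_camera(name): name is "scene" or "top" or "wrist"; returns the picture (420x560x3 uint8, blue, green, red); there is no depth.
- bot.camera_params(name): a dict with "K" (3x3 intrinsics, pixels), "R" (3x3) and "t" (3): a world point X has camera coordinates R X + t; the wrist camera has in their place "hand_eye" (4x4, takes a point from camera to tool coordinates, whose origin is the TCP and whose axes are the tool frame's). Camera axes: x right, y down, z forward; pixel columns grow to the right and rows downward; lengths in m; the calibration is good to about 2 mm. The wrist camera is an equidistant fisheye: a pixel r from the principal point sees the ray r / f radians off the axis. A picture is of the moment at which its call begins: read the wrist's pose just before it. camera_params takes no time and is no camera call.
- bot.hand_in(): hands the job in, once; it reports no verdict.
Trained networks look in the newest picture that a camera, given by its name, has taken for a name from the list of things; names that differ only in an ending like _2 or _b are one class to them, and where a whole thing is asked for, a point or a joint stands for the part that bears it (a point fixed in the world has none). Each returns a list of dicts, best first, with "score" (0 to 1); they miss things now and then, are a little off and sometimes report something else, mostly with a low value. They report only what shows in the picture. A call takes as long as a camera call. They do not tell look-alikes from the thing itself.
- bot.search_frame(camera, target): "extent" ([left, top, right, bottom] in pixels, round what is visible of it).
- bot.cut_out(camera, target): "pixels" (420x560 bool, what is visible of it) and "extent" ([left, top, right, bottom] in pixels, round what is visible of it).
- bot.place_of(camera, target): "xy" ([column, row] in pixels: a listed point, or the origin of a listed thing).
The state is a dict: "t": time; "q": joint angles; "joint_vel": joint speeds; "joint_torque": joint torques, N m; "eef_pos": TCP position; "tool_rot": TCP orientation; "contact_force": force on the tool from outside, world axes, zero at the start; "torque": the same for the moment, N m; "gripper_width": opening from 0.0 (shut) to 1.0 (fully open).
Only numpy, scipy, OpenCV 4.12 (cv2) and the standard library are available. Lean on these libraries where they do the work, as an engineer would, in place of code of your own. Each camera call takes 0.05 s, during which the arm holds its last target. There are 200 camera calls.

## Working session

There is one attempt and no reset: what is moved stays moved. The work goes in short steps, Python scripts to look and compute and a shell command to move; the robot and the scene stay as the last step left them, time stands still between calls to the robot, and variables do not carry over. Pictures are saved under pics/ and viewed, about 12 in all and at most 16, crops included, and the job is handed in when it is done.

```bash
mkdir -p pics; python3 - <<'E'
from station import bot
import cv2,numpy as np
o=bot.get_obs();print({k:np.round(v,3).tolist() for k,v in o.items()})
for c in("scene","top"):
    cv2.imwrite(f"pics/{c}0.png",bot.read_camera(c))
    p=bot.camera_params(c);print(c,{k:np.round(v,4).tolist() for k,v in p.items()})
    for n in("back_stop","press","feed_table","wheel_hub","crank","sign1_mid","mat","ink_tin","cleaner","tape","squeegee"):
        print(n,[(np.round(d["xy"]).tolist(),round(d["score"],2)) for d in bot.place_of(c,n)][:5])
print(bot.camera_params("wrist"), bot.get_obs()["t"])
E
```

```text
{'t': 0.0, 'q': [1.238, 0.478, 0.022, 1.556, -0.012, 1.109, -0.083], 'joint_vel': [-0.001, -0.0, 0.0, -0.0, 0.0, 0.001, 0.0], 'joint_torque': [0.001, -59.645, 1.608, -28.119, 0.012, 0.009, 0.0], 'eef_pos': [0.15, -0.657, 0.23], 'tool_rot': [0.079, -0.079, 0.703, -0.702], 'contact_force': [0.176, -0.683, 0.093], 'torque': [0.001, -0.016, -0.055], 'gripper_width': 1.002}
scene {'K': [[500.2956, 0.0, 274.2852], [0.0, 500.2956, 207.3398], [0.0, 0.0, 1.0]], 'R': [[-0.1049, 0.9944, -0.0099], [0.5777, 0.0528, -0.8145], [-0.8095, -0.0912, -0.5801]], 't': [0.1239, -0.1562, 2.1941]}
back_stop [([355.0, 255.0], 0.8)]
press [([339.0, 259.0], 0.94), ([357.0, 254.0], 0.57)]
feed_table [([290.0, 252.0], 0.84)]
wheel_hub [([342.0, 217.0], 0.79)]
crank [([343.0, 222.0], 0.95)]
sign1_mid [([206.0, 240.0], 0.86), ([139.0, 248.0], 0.8), ([234.0, 193.0], 0.77), ([141.0, 209.0], 0.71)]
mat [([204.0, 243.0], 0.71), ([344.0, 215.0], 0.46)]
ink_tin [([219.0, 293.0], 0.78), ([403.0, 292.0], 0.33)]
cleaner [([403.0, 292.0], 0.89)]
tape [([407.0, 273.0], 0.57)]
squeegee [([400.0, 232.0], 0.79)]
top {'K': [[472.
[... 417 characters left out ...]
28.0, 185.0], 0.63)]
mat [([357.0, 208.0], 0.85)]
ink_tin [([319.0, 129.0], 0.93), ([360.0, 238.0], 0.27)]
cleaner [([131.0, 145.0], 0.91)]
tape [([129.0, 177.0], 0.78)]
squeegee []
{'K': array([[325.1922621 ,   0.        , 281.83113924],
       [  0.        , 325.1922621 , 213.17310342],
       [  0.        ,   0.        ,   1.        ]]), 'hand_eye': array([[-8.59947704e-04,  9.54208760e-01,  2.99140273e-01,
        -7.59942844e-02],
       [ 4.14510129e-04, -2.99140017e-01,  9.54209138e-01,
        -1.42872996e-01],
       [ 9.99999544e-01,  9.44566630e-04, -1.38284425e-04,
        -1.16283059e-03],
       [ 0.00000000e+00,  0.00000000e+00,  0.00000000e+00,
         1.00000000e+00]])} 1.2
```

```bash
python3 - <<'E'
import cv2
a=cv2.imread("pics/scene0.png");b=cv2.imread("pics/top0.png")
cv2.imwrite("pics/scene0b.png",cv2.resize(a[130:340,100:460],None,fx=2.2,fy=2.2,interpolation=cv2.INTER_CUBIC))
cv2.imwrite("pics/top0b.png",cv2.resize(b[80:330,90:490],None,fx=2,fy=2,interpolation=cv2.INTER_CUBIC))
E
```

```text
(no output)
```

View pics/scene0b.png

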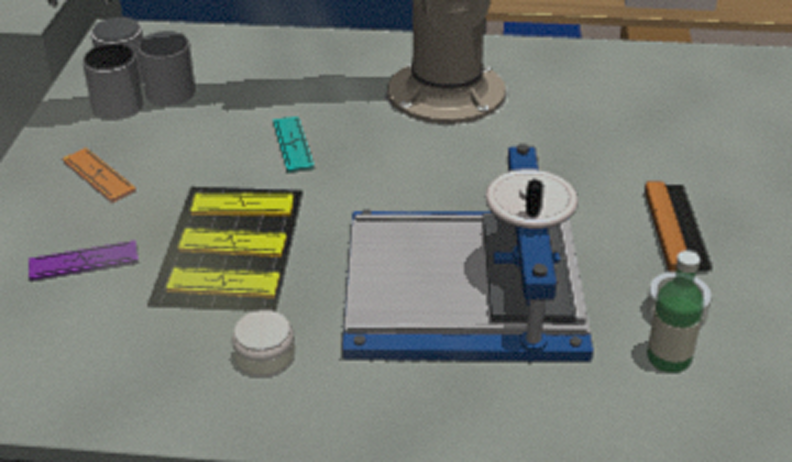

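View pics/top0b.png

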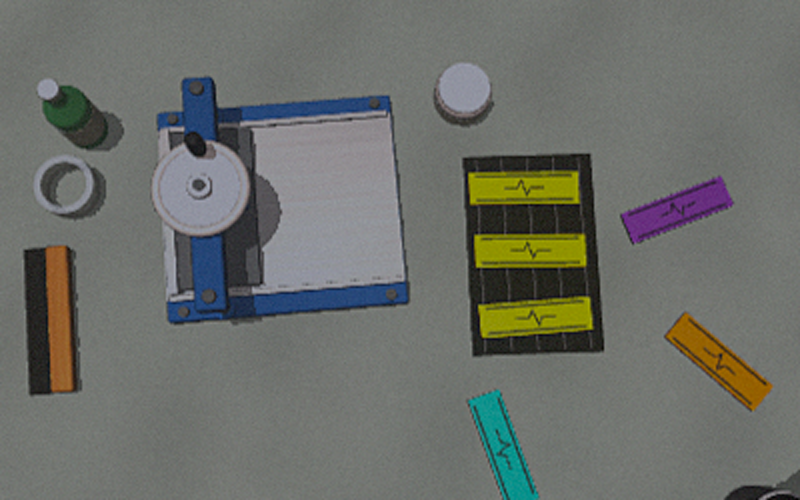

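Three yellow signs lie on the mat: top-view pixels (352,174), (355,205) and (358,239). The purple (428,185), orange (448,260) and teal (342,303) boards are look-alikes off the mat. Next I measure the positions.

```bash
cat > h.py <<'E'
from station import bot
import cv2,numpy as np
from scipy.spatial.transform import Rotation as Ro
def obs():
    o=bot.get_obs(); w,x,y,z=o["tool_rot"]; return o,np.array(o["eef_pos"]),Ro.from_quat([x,y,z,w])
def ray(c,uv,pose=None):
    p=bot.camera_params(c);K=np.array(p["K"]);d=np.array([(uv[0]-K[0,2])/K[0,0],(uv[1]-K[1,2])/K[1,1]])
    if c!="wrist":
        R=np.array(p["R"]);return -R.T@p["t"],R.T@np.r_[d,1]
    r=np.hypot(*d);v=np.r_[d/max(r,1e-9)*np.sin(r),np.cos(r)]
    T=np.array(p["hand_eye"]);pos,R=pose
    return pos+R.apply(T[:3,3]),R.apply(T[:3,:3]@v)
def onz(c,uv,z,pose=None):
    o,d=ray(c,uv,pose);return o+d*(z-o[2])/d[2]
def tri(*rs):
    A=0;b=0
    for o,d in rs:
        d=d/np.linalg.norm(d);P=np.eye(3)-np.outer(d,d);A=A+P;b=b+P@o
    return np.linalg.solve(A,b)
def proj(c,X):
    p=bot.camera_params(c);q=np.array(p["K"])@(np.array(p["R"])@X+p["t"]);return q[:2]/q[2]
def signs(c,img,z,pose=None,amin=150):
    "yellow blobs -> list of (centre, yaw deg mod 180, length, width) on the plane z"
    h=cv2.cvtColor(img,cv2.COLOR_BGR2HSV);m=cv2.inRange(h,(22,120,60),(38,255,255))
    m=cv2.morphologyEx(m,cv2.MORPH_CLOSE,np.ones((5,5)));out=[]
    for k in cv2.findContours(m,0,cv2.CHAIN_APPROX_NONE)[0]:
        if cv2.contourArea(k)<amin:continue
        P=np.array([onz(c,u,z,pose)[:2] for u in k[:,0].astype(float)])
        (cc,(a,b),an)=cv2.minAreaRect((P*1000).astype(np.float32))
        if a<b:an+=90;a,b=b,a
        out.append((np.round(cc,1).tolist(),round(an%180,1),round(a,1),round(b,1)))
    return out
E
python3 - <<'E'
from h import *
o,p,R=obs();print("axes x,y,z:",np.round(R.as_matrix().T,3).tolist())
for c in("scene","top"):print(c,signs(c,cv2.imread(f"pics/{c}0.png"),.012))
print("hub",tri(ray("scene",(342,217)),ray("top",(188,171))))
print("back",onz("scene",(355,255),.032),onz("top",(182,184),.032)," feed",onz("scene",(290,252),.032))
# bed corners from viewed crops
for n,u in dict(fl=(388,107),fr=(404,292)).items():print(n,onz("top",(u[0]/2+90,u[1]/2+80),.032))
im=cv2.imread("pics/top0.png")
h=cv2.cvtColor(im,cv2.COLOR_BGR2HSV)
bl=cv2.inRange(h,(100,120,40),(125,255,255))
for u in [(388,97),(408,303),(158,113),(170,322)]: print("blue corner",onz("top",(u[0]/2+90,u[1]/2+80),.04))
for n in("ink_tin","cleaner","tape"):
  print(n,[np.round(onz("top",d["xy"],.03),3).tolist() for d in bot.place_of("top",n)[:1]])
print("crank",[d["xy"] for d in bot.place_of("scene","crank")],onz("top",(187.5,151),.21))
E
```

```text
axes x,y,z: [[-0.975, -0.223, -0.0], [0.0, -0.0, -1.0], [0.223, -0.975, 0.0]]
scene [([801.5, 661.4], 17.2, 264.2, 133.2), ([616.2, -311.5], 92.6, 171.3, 59.2), ([518.5, -318.7], 92.5, 172.6, 63.0), ([411.9, -325.3], 92.7, 173.9, 67.5)]
top [([411.0, -326.4], 94.0, 171.9, 52.7), ([512.7, -321.2], 89.8, 171.8, 49.7), ([612.3, -313.5], 91.0, 170.7, 52.5), ([803.1, 661.5], 17.2, 262.4, 128.6)]
hub [0.57599319 0.15680996 0.18905632]
back [0.57496406 0.2106691  0.032     ] [0.57482355 0.20346595 0.032     ]  feed [ 0.57997948 -0.0092179   0.032     ]
fl [ 0.73317869 -0.10518668  0.032     ]
fr [ 0.44602801 -0.12730096  0.032     ]
blue corner [ 0.74645317 -0.10510286  0.04      ]
blue corner [ 0.42855218 -0.13277879  0.04      ]
blue corner [0.72094171 0.24529897 0.04      ]
blue corner [0.4017308  0.21778746 0.04      ]
ink_tin [[0.748, -0.215, 0.03]]
cleaner [[0.697, 0.362, 0.03]]
tape [[0.597, 0.365, 0.03]]
crank [[342.6, 222.1]] [0.62541411 0.1561119  0.21      ]
```

```bash
python3 -m crank '[{"linear":[-0.275,-0.05,-0.228],"dr":[0,-41,0],"hand":1},{"linear":[-0.275,-0.05,-0.228],"dr":[0,-41,0],"hand":1},{"linear":[-0.275,-0.05,-0.228],"dr":[0,-41,0],"hand":1},{"linear":[-0.275,-0.05,-0.228],"dr":[0,-41,0],"hand":1},{"linear":[-0.275,-0.05,-0.228],"dr":[0,-41,0],"hand":1},{"linear":[-0.275,-0.05,-0.228],"dr":[0,-41,0],"hand":1},{"linear":[-0.275,-0.05,-0.228],"dr":[0,-41,0],"hand":1},{"linear":[-0.275,-0.05,-0.228],"dr":[0,-41,0],"hand":1},{"linear":[-0.275,-0.05,-0.228],"dr":[0,-41,0],"hand":1},{"linear":[-0.275,-0.05,-0.228],"dr":[0,-41,0],"hand":1}]' 40; cat >> h.py <<'E'
def go(target,yaw=None,tilt=0):
    "rows' linear and dr to reach target with tool z at yaw deg, leaning back by tilt"
    o,p,R=obs()
    if yaw is None: D=np.zeros(3)
    else:
        a=np.radians(yaw);z=np.r_[np.cos(a),np.sin(a),0];y=np.r_[0,0,-1.];M=np.c_[np.cross(y,z),y,z]
        D=(R.inv()*Ro.from_matrix(M)*Ro.from_euler("z",tilt,degrees=True)).as_rotvec(degrees=True)
    L=R.inv().apply(np.array(target)-p);print("t",round(o["t"],2),"pos",np.round(p,4),"lin",np.round(L,4).tolist(),"dr",np.round(D,2).tolist(),"F",np.round(o["contact_force"],1),"w",round(float(o["gripper_width"]),3))
E
python3 -c "
from h import *
go((.585,-.09,.33),4.5)"
```

```text
t: 2.23
eef_pos: [0.3729, -0.3688, 0.2828]
tool_rot: [-0.325, 0.322, -0.628, 0.629]
contact_force: [1.0, -0.7, 0.3]
gripper_width: 0.999
t 2.23 pos [ 0.3729 -0.3688  0.2828] lin [-0.3502, -0.0463, 0.0106] dr [-0.2, -40.04, -0.08] F [ 1.  -0.7  0.3] w 0.999
```

```bash
python3 -m crank '[{"linear":[-0.345,-0.05,0.012],"dr":[0,-40,0],"hand":1},{"linear":[-0.345,-0.05,0.012],"dr":[0,-40,0],"hand":1},{"linear":[-0.345,-0.05,0.012],"dr":[0,-40,0],"hand":1},{"linear":[-0.345,-0.05,0.012],"dr":[0,-40,0],"hand":1},{"linear":[-0.345,-0.05,0.012],"dr":[0,-40,0],"hand":1},{"linear":[-0.345,-0.05,0.012],"dr":[0,-40,0],"hand":1},{"linear":[-0.345,-0.05,0.012],"dr":[0,-40,0],"hand":1},{"linear":[-0.345,-0.05,0.012],"dr":[0,-40,0],"hand":1},{"linear":[-0.345,-0.05,0.012],"dr":[0,-40,0],"hand":1},{"linear":[-0.345,-0.05,0.012],"dr":[0,-40,0],"hand":1}]'
python3 - <<'E'
from h import *
o,p,R=obs();np.savez("w1.npz",p=p,q=R.as_quat());im=bot.read_camera("wrist");cv2.imwrite("pics/w1.png",im)
for n in("back_stop","feed_table","press","wheel_hub","crank"):
    for d in bot.place_of("wrist",n)[:2]:
        z={"wheel_hub":.189,"crank":.209,"press":0}.get(n,.032)
        print(n,np.round(d["xy"],1),round(d["score"],2),np.round(onz("wrist",d["xy"],z,(p,R)),4))
go((.585,-.09,.33),4.5)
E
```

```text
t: 3.07
eef_pos: [0.5831, -0.0979, 0.3319]
tool_rot: [0.52, -0.517, 0.481, -0.481]
contact_force: [-0.1, 0.1, -0.1]
gripper_width: 1.001
feed_table [288.1 101.2] 0.91 [ 0.5844 -0.0012  0.032 ]
t 3.37 pos [ 0.58   -0.1049  0.3311] lin [-0.0146, 0.001, 0.006] dr [0.05, -0.8, 0.05] F [ 0.2  0.5 -0.5] w 0.996
```

View pics/w1.png

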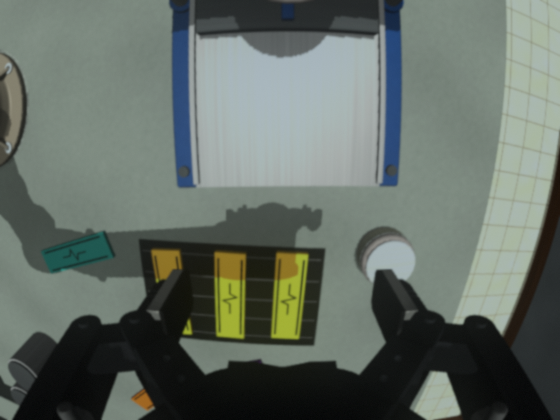

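Wrist view: the bed is centred near (288,110), its front edge at row 187 from column 178 to 397. The plate's front edge is at row ~33. The signs and tin (387,258) lie behind it.

```bash
python3 - <<'E'
from h import *
d=np.load("w1.npz");P=(d["p"],Ro.from_quat(d["q"]));im=cv2.imread("pics/w1.png")
h=cv2.cvtColor(im,cv2.COLOR_BGR2HSV);m=cv2.inRange(h,(100,110,30),(128,255,255));m[:, :150]=0;m[:,430:]=0;m[195:]=0
L=[];Rr=[];Li=[];Ri=[]
for r in range(20,180,10):
    c=np.where(m[r])[0]
    if len(c)<10: continue
    L.append(onz("wrist",(c[0],r),.04,P)[:2]);Rr.append(onz("wrist",(c[-1],r),.04,P)[:2])
for X in(L,Rr):
    X=np.array(X);f=np.polyfit(X[:,1],X[:,0],1);print("edge x=%.4f*y+%.4f"%tuple(f),"yaw",np.degrees(np.arctan(f[0])),"res",np.std(X[:,0]-np.polyval(f,X[:,1])))
for c in (186,390):
    r=np.where(m[:,c])[0].max();print("front",onz("wrist",(c,r),.04,P))
g=im[:,250:330].astype(int).sum((1,2));print("bed front row",r,[onz("wrist",(u,186.5),.032,P)[:2].round(4).tolist() for u in(200,288,375)])
E
```

```text
edge x=-0.0789*y+0.4282 yaw -4.5084541244206084 res 0.00044091657790652983
edge x=-0.0854*y+0.7384 yaw -4.878692686851457 res 0.00046384344210417014
front [ 0.45013189 -0.12577986  0.04      ]
front [ 0.73743393 -0.10093833  0.04      ]
bed front row 184 [[0.4688, -0.1272], [0.5935, -0.1186], [0.718, -0.1082]]
```

```bash
cat >> h.py <<'E'
U=np.array([-.0828,.9966]);V=np.array([-.9966,-.0828]);B=np.array([.566,.2178])
def pr(s,y):return B+U*s+V*y
def topr(xy):
    d=np.array(xy)-B;return np.round([d@U*1000,d@V*1000],1).tolist()
E
python3 - <<'E'
from h import *
im=bot.read_camera("top");s=bot.read_camera("scene")
def dark(a,x0,x1,y0,y1):
    m=np.zeros(a.shape[:2],np.uint8);m[y0:y1,x0:x1]=(a.max(2)[y0:y1,x0:x1]<60);
    n,l,st,c=cv2.connectedComponentsWithStats(m);i=1+st[1:,4].argmax();return c[i],st[i]
ct,st=dark(im,170,205,140,170);cs,ss=dark(s,325,365,205,235);print(ct,st,cs,ss)
X=tri(ray("top",ct),ray("scene",cs));print("crank",X, "hub",tri(ray("scene",bot.place_of("scene","wheel_hub")[0]["xy"]),ray("top",bot.place_of("top","wheel_hub")[0]["xy"])))
print("residual",proj("top",X),proj("scene",X), "r",np.hypot(*(X[:2]-[.571,.156])))
a=cv2.resize(im[130:200,160:230],None,fx=5,fy=5);b=cv2.resize(s[190:260,305:375],None,fx=5,fy=5);cv2.imwrite("pics/cr.png",np.hstack([a,b]))
E
```

```text
[187.27368421 151.56842105] [182 146  11  12  95] [342.05 219.73] [339 212   7  17 100]
crank [0.6229505  0.15534407 0.21313357] hub [0.57307364 0.15615747 0.18600304]
residual [187.55323621 151.56296453] [342.28508045 219.70211101] r 0.05195464166509759
```

View pics/cr.png

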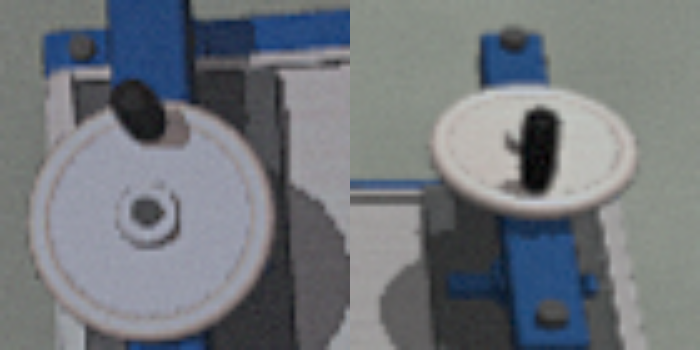

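```bash
python3 -c "
from h import *
go((.6225,.156,.29),4.75)"
```

```text
t 3.57 pos [ 0.5805 -0.1037  0.3314] lin [-0.2564, 0.0413, 0.0592] dr [0.0, -0.95, 0.02] F [ 0.6 -0.6  0.3] w 1.002
```

```bash
python3 -m crank '[{"linear":[-0.256,0.041,0.059],"dr":[0,-1,0],"hand":1},{"linear":[-0.256,0.041,0.059],"dr":[0,-1,0],"hand":1},{"linear":[-0.256,0.041,0.059],"dr":[0,-1,0],"hand":1},{"linear":[-0.256,0.041,0.059],"dr":[0,-1,0],"hand":1},{"linear":[-0.256,0.041,0.059],"dr":[0,-1,0],"hand":1},{"linear":[-0.256,0.041,0.059],"dr":[0,-1,0],"hand":1},{"linear":[-0.256,0.041,0.059],"dr":[0,-1,0],"hand":1},{"linear":[-0.256,0.041,0.059],"dr":[0,-1,0],"hand":1},{"linear":[-0.256,0.041,0.059],"dr":[0,-1,0],"hand":1},{"linear":[-0.256,0.041,0.059],"dr":[0,-1,0],"hand":1}]'
python3 - <<'E'
from h import *
o,p,R=obs();im=bot.read_camera("wrist");cv2.imwrite("pics/w2.png",im)
for n in("wheel_hub","crank"):
    for d in bot.place_of("wrist",n)[:2]:print(n,np.round(d["xy"],1),round(d["score"],2),np.round(onz("wrist",d["xy"],.189 if n!="crank" else .211,(p,R)),4))
go((.6225,.156,.192),4.75)
E
```

```text
t: 4.4
eef_pos: [0.6227, 0.1549, 0.2903]
tool_rot: [-0.52, 0.521, -0.478, 0.479]
contact_force: [-0.1, -0.7, -0.3]
gripper_width: 0.998
wheel_hub [215.6 208.7] 0.87 [0.5693 0.1552 0.189 ]
crank [281.6 219.6] 0.88 [0.6216 0.1579 0.211 ]
t 4.55 pos [0.6228 0.1545 0.2906] lin [-0.0016, 0.0986, -0.0002] dr [-0.03, -0.04, 0.05] F [-0.5 -0.5  0.5] w 0.999
```

View pics/w2.png

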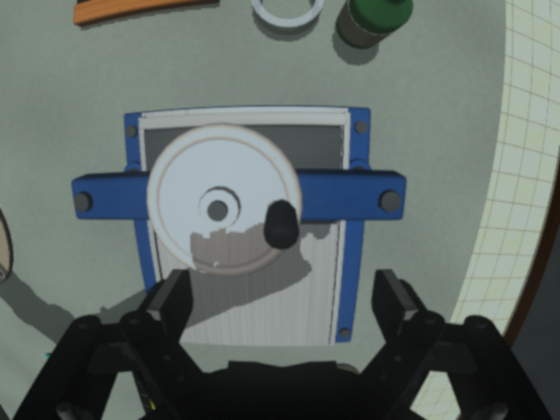

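The wrist view shows the crank at (282,222), centred between the open fingers, and the hub at (217,209). I'll descend and grip.

```bash
python3 -m crank '[{"linear":[-0.002,0.03,0],"dr":[0,0,0],"hand":1},{"linear":[-0.002,0.06,0],"dr":[0,0,0],"hand":1},{"linear":[-0.002,0.08,0],"dr":[0,0,0],"hand":1},{"linear":[-0.002,0.097,0],"dr":[0,0,0],"hand":1},{"linear":[-0.002,0.097,0],"dr":[0,0,0],"hand":1},{"linear":[-0.002,0.097,0],"dr":[0,0,0],"hand":-1},{"linear":[-0.002,0.097,0],"dr":[0,0,0],"hand":-1},{"linear":[-0.002,0.097,0],"dr":[0,0,0],"hand":-1},{"linear":[-0.002,0.097,0],"dr":[0,0,0],"hand":-1},{"linear":[-0.002,0.097,0],"dr":[0,0,0],"hand":-1}]' 60;  python3 -m crank '[{"linear":[0,0,0],"dr":[0,0,0],"hand":-1},{"linear":[0,0,0],"dr":[0,0,0],"hand":-1}]'
python3 - <<'E'
from h import *
go((.621,.156,.194))
# circle rows: CCW, 36 deg/row, z +0.6mm each
a=np.radians(36*np.arange(1,11));z=np.radians(4.75)
for n,R in((1,.05),):
  for i,t in enumerate(a):
    d=np.array([np.cos(t)-1,np.sin(t)])*R
    tx=d@[np.sin(z),-np.cos(z)];tz=d@[np.cos(z),np.sin(z)]
    print(round(tx,3),round(tz,3))
E
```

```text
t: 5.38
eef_pos: [0.6227, 0.1587, 0.1944]
tool_rot: [0.521, -0.52, 0.478, -0.479]
contact_force: [0.1, 0.6, 1.1]
gripper_width: 0.3
t: 5.55
eef_pos: [0.6219, 0.1587, 0.1947]
tool_rot: [-0.521, 0.521, -0.478, 0.478]
contact_force: [-4.4, -1.4, 6.6]
gripper_width: 0.265
t 5.55 pos [0.6219 0.1587 0.1947] lin [0.0026, 0.0007, -0.0011] dr [0.0, 0.0, 0.0] F [-4.4 -1.4  6.6] w 0.265
-0.03 -0.007
-0.05 -0.03
-0.053 -0.061
-0.037 -0.088
-0.008 -0.1
0.022 -0.093
0.042 -0.069
0.045 -0.038
0.028 -0.012
0.0 -0.0
```

```bash
python3 -m crank '[{"linear":[-0.0156,-0.0003,-0.0012],"dr":[0,0,0],"hand":-1},{"linear":[-0.030,-0.0006,-0.007],"dr":[0,0,0],"hand":-1},{"linear":[-0.042,-0.0009,-0.017],"dr":[0,0,0],"hand":-1},{"linear":[-0.050,-0.0012,-0.030],"dr":[0,0,0],"hand":-1},{"linear":[-0.054,-0.0015,-0.0457],"dr":[0,0,0],"hand":-1},{"linear":[-0.053,-0.0018,-0.061],"dr":[0,0,0],"hand":-1},{"linear":[-0.047,-0.0021,-0.076],"dr":[0,0,0],"hand":-1},{"linear":[-0.037,-0.0024,-0.088],"dr":[0,0,0],"hand":-1},{"linear":[-0.0235,-0.0027,-0.096],"dr":[0,0,0],"hand":-1},{"linear":[-0.008,-0.003,-0.100],"dr":[0,0,0],"hand":-1}]'
python3 - <<'E'
from h import *
go((.621-.1,.156,.198))
im=bot.read_camera("wrist");print([np.round(d["xy"],0) for d in bot.place_of("wrist","wheel_hub")[:1]])
cv2.imwrite("pics/w3.png",im)
E
```

```text
t: 6.38
eef_pos: [0.5218, 0.1605, 0.1977]
tool_rot: [0.523, -0.52, 0.478, -0.477]
contact_force: [4.1, 6.2, -2.1]
gripper_width: 0.264
t 6.38 pos [0.5218 0.1605 0.1977] lin [0.0044, -0.0003, -0.0012] dr [0.0, 0.0, 0.0] F [ 4.1  6.2 -2.1] w 0.264
[array([373., 284.])]
```

View pics/w3.png

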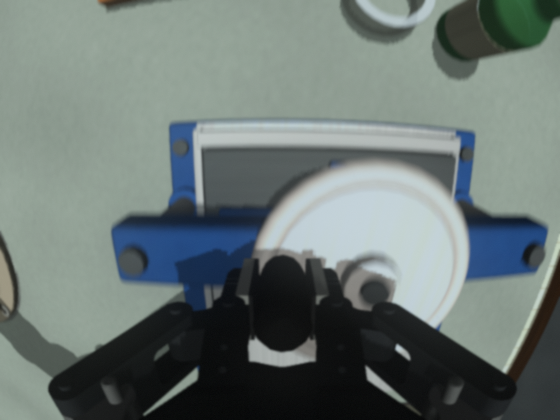

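The wrist view confirms the grip on the crank, and the wheel has turned half a turn (hub now right of the fingers). I'll continue with full turns.

```bash
python3 -m crank '[{"linear":[0.030,-0.0006,0.007],"dr":[0,0,0],"hand":-1},{"linear":[0.050,-0.0012,0.030],"dr":[0,0,0],"hand":-1},{"linear":[0.053,-0.0018,0.061],"dr":[0,0,0],"hand":-1},{"linear":[0.037,-0.0024,0.088],"dr":[0,0,0],"hand":-1},{"linear":[0.008,-0.003,0.100],"dr":[0,0,0],"hand":-1},{"linear":[-0.022,-0.0036,0.093],"dr":[0,0,0],"hand":-1},{"linear":[-0.042,-0.0042,0.069],"dr":[0,0,0],"hand":-1},{"linear":[-0.045,-0.0048,0.038],"dr":[0,0,0],"hand":-1},{"linear":[-0.028,-0.0054,0.012],"dr":[0,0,0],"hand":-1},{"linear":[0,-0.006,0],"dr":[0,0,0],"hand":-1}]'
python3 -c "
from h import *
go((.621-.1,.156,.204))"
```

```text
t: 7.32
eef_pos: [0.5216, 0.1621, 0.2037]
tool_rot: [0.525, -0.52, 0.476, -0.477]
contact_force: [20.4, 6.0, -12.5]
gripper_width: 0.265
t 7.32 pos [0.5216 0.1621 0.2037] lin [0.006, -0.0003, -0.0011] dr [0.0, 0.0, 0.0] F [ 20.4   6.  -12.5] w 0.265
```

```bash
python3 -m crank '[{"linear":[0.030,-0.0006,0.007],"dr":[0,0,0],"hand":-1},{"linear":[0.050,-0.0012,0.030],"dr":[0,0,0],"hand":-1},{"linear":[0.053,-0.0018,0.061],"dr":[0,0,0],"hand":-1},{"linear":[0.037,-0.0024,0.088],"dr":[0,0,0],"hand":-1},{"linear":[0.008,-0.003,0.100],"dr":[0,0,0],"hand":-1},{"linear":[-0.022,-0.0036,0.093],"dr":[0,0,0],"hand":-1},{"linear":[-0.042,-0.0042,0.069],"dr":[0,0,0],"hand":-1},{"linear":[-0.045,-0.0048,0.038],"dr":[0,0,0],"hand":-1},{"linear":[-0.028,-0.0054,0.012],"dr":[0,0,0],"hand":-1},{"linear":[0,-0.006,0],"dr":[0,0,0],"hand":-1}]'
python3 -m crank '[{"linear":[0.0156,-0.0003,0.0012],"dr":[0,0,0],"hand":-1},{"linear":[0.030,-0.0006,0.007],"dr":[0,0,0],"hand":-1},{"linear":[0.042,-0.0009,0.017],"dr":[0,0,0],"hand":-1},{"linear":[0.050,-0.0012,0.030],"dr":[0,0,0],"hand":-1},{"linear":[0.054,-0.0015,0.0457],"dr":[0,0,0],"hand":-1},{"linear":[0.053,-0.0018,0.061],"dr":[0,0,0],"hand":-1},{"linear":[0.047,-0.0021,0.076],"dr":[0,0,0],"hand":-1},{"linear":[0.037,-0.0024,0.088],"dr":[0,0,0],"hand":-1},{"linear":[0.0235,-0.0027,0.096],"dr":[0,0,0],"hand":-1},{"linear":[0.008,-0.003,0.100],"dr":[0,0,0],"hand":-1}]'
python3 -c "
from h import *
go((.621,.156,.213))"
```

```text
t: 8.15
eef_pos: [0.5215, 0.1621, 0.2098]
tool_rot: [0.525, -0.52, 0.476, -0.477]
contact_force: [21.3, 6.1, -12.0]
gripper_width: 0.266
t: 8.98
eef_pos: [0.622, 0.1575, 0.2126]
tool_rot: [-0.519, 0.522, -0.479, 0.479]
contact_force: [-12.5, -5.3, 15.1]
gripper_width: 0.262
t 8.98 pos [0.622  0.1575 0.2126] lin [0.0015, -0.0004, -0.0012] dr [0.0, 0.0, 0.0] F [-12.5  -5.3  15.1] w 0.262
```

```bash
python3 -m crank '[{"linear":[0,0,0],"dr":[0,0,0],"hand":1},{"linear":[0,0,0],"dr":[0,0,0],"hand":1},{"linear":[0,0,0],"dr":[0,0,0],"hand":1},{"linear":[0,0,0],"dr":[0,0,0],"hand":1},{"linear":[0,0,0],"dr":[0,0,0],"hand":1},{"linear":[0,-0.03,0],"dr":[0,0,0],"hand":1},{"linear":[0,-0.06,0],"dr":[0,0,0],"hand":1},{"linear":[0,-0.09,0],"dr":[0,0,0],"hand":1},{"linear":[0.04,-0.1,0],"dr":[0,0,0],"hand":1},{"linear":[0.08,-0.1,0],"dr":[0,0,0],"hand":1}]'
python3 - <<'E'
from h import *
go((.511,-.321,.16),-1)
im=bot.read_camera("top");print(signs("top",im,.012)[:3]);print(np.round(proj("top",np.r_[pr(0,0),.032])))
cv2.imwrite("pics/t2.png",cv2.resize(im[80:280,120:420],None,fx=2,fy=2))
E
```

```text
t: 9.82
eef_pos: [0.6301, 0.0815, 0.3157]
tool_rot: [0.525, -0.52, 0.476, -0.478]
contact_force: [1.0, -1.2, 0.4]
gripper_width: 0.998
t 9.82 pos [0.6301 0.0815 0.3157] lin [0.3904, 0.1538, -0.1563] dr [-0.4, 6.2, -0.14] F [ 1.  -1.2  0.4] w 0.998
[([411.2, -326.5], 94.3, 172.4, 52.9), ([514.3, -321.2], 89.8, 171.7, 52.8), ([612.5, -313.5], 91.0, 171.0, 52.8)]
[177. 187.]
```

```bash
python3 -m crank '[{"linear":[0.3,0,0],"dr":[0,0,0],"hand":1},{"linear":[0.3,0,0],"dr":[0,0,0],"hand":1},{"linear":[0.394,0.15,-0.048],"dr":[0,4,0],"hand":1},{"linear":[0.394,0.15,-0.048],"dr":[0,4,0],"hand":1},{"linear":[0.394,0.15,-0.048],"dr":[0,4,0],"hand":1},{"linear":[0.394,0.15,-0.048],"dr":[0,4,0],"hand":1},{"linear":[0.394,0.15,-0.048],"dr":[0,4,0],"hand":1},{"linear":[0.394,0.15,-0.048],"dr":[0,4,0],"hand":1},{"linear":[0.394,0.15,-0.048],"dr":[0,4,0],"hand":1},{"linear":[0.394,0.15,-0.048],"dr":[0,4,0],"hand":1}]'
python3 - <<'E'
from h import *
go((.6125,-.3135,.09),1)
E
```

```text
t: 10.7
eef_pos: [0.6146, -0.3069, 0.1667]
tool_rot: [-0.503, 0.504, -0.496, 0.496]
contact_force: [0.1, 0.4, 0.2]
gripper_width: 1.003
t 10.7 pos [ 0.6146 -0.3069  0.1667] lin [0.0066, 0.0767, -0.0022] dr [0.02, -0.19, 0.02] F [0.1 0.4 0.2] w 1.003
```

```bash
python3 -m crank '[{"linear":[0.004,0.04,-0.002],"dr":[0,0,0],"hand":1},{"linear":[0.004,0.08,-0.002],"dr":[0,0,0],"hand":1},{"linear":[0.004,0.11,-0.002],"dr":[0,0,0],"hand":1},{"linear":[0.004,0.13,-0.002],"dr":[0,0,0],"hand":1},{"linear":[0.004,0.14,-0.002],"dr":[0,0,0],"hand":1},{"linear":[0.004,0.14,-0.002],"dr":[0,0,0],"hand":1}]'
python3 - <<'E'
from h import *
o,p,R=obs();im=bot.read_camera("wrist");cv2.imwrite("pics/w4.png",im)
print(signs("wrist",im,.012,(p,R),400));go((.6125,-.3135,.001),1)
E
```

```text
t: 11.2
eef_pos: [0.6116, -0.3082, 0.025]
tool_rot: [-0.503, 0.504, -0.498, 0.495]
contact_force: [-0.5, -0.2, -0.4]
gripper_width: 0.999
[([412.8, -325.8], 93.8, 172.1, 64.8), ([513.7, -296.9], 90.2, 125.3, 55.9), ([610.9, -305.5], 90.7, 156.3, 52.0)]
t 11.25 pos [ 0.613  -0.3085  0.0271] lin [0.005, 0.0261, -0.0006] dr [0.09, -0.15, -0.03] F [0.2 0.4 1.6] w 0.998
```

View pics/w4.png

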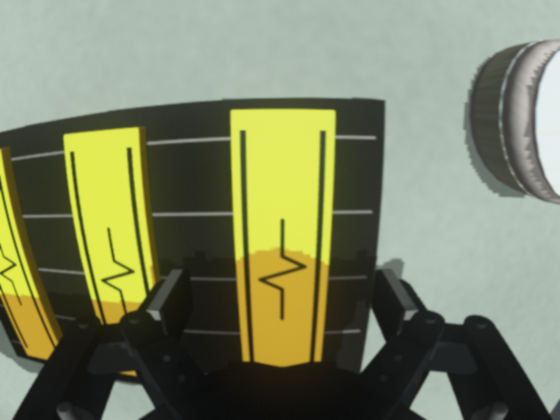

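The yellow sign (284,240) is centred between the fingers, and it is the one on the mat. I'll grip it and lift.

```bash
python3 -m crank '[{"linear":[0.005,0.02,-0.001],"dr":[0,0,0],"hand":1},{"linear":[0.005,0.026,-0.001],"dr":[0,0,0],"hand":-1},{"linear":[0.005,0.026,-0.001],"dr":[0,0,0],"hand":-1},{"linear":[0.005,0.026,-0.001],"dr":[0,0,0],"hand":-1},{"linear":[0.005,0.026,-0.001],"dr":[0,0,0],"hand":-1},{"linear":[0.005,0.026,-0.001],"dr":[0,0,0],"hand":-1},{"linear":[0.005,0.026,-0.001],"dr":[0,0,0],"hand":-1},{"linear":[0.005,0.0,-0.001],"dr":[0,0,0],"hand":-1},{"linear":[0.005,-0.04,-0.001],"dr":[0,0,0],"hand":-1},{"linear":[0.005,-0.08,-0.001],"dr":[0,0,0],"hand":-1}]' 50
python3 - <<'E'
from h import *
go(np.r_[pr(-.228,-.08),.10],4.75)
E
```

```text
t: 12.08
eef_pos: [0.6115, -0.3127, 0.1078]
tool_rot: [-0.504, 0.504, -0.497, 0.495]
contact_force: [1.4, -0.3, 0.1]
gripper_width: 0.56
t 12.08 pos [ 0.6115 -0.3127  0.1078] lin [-0.309, 0.0081, 0.058] dr [0.17, -3.85, -0.1] F [ 1.4 -0.3  0.1] w 0.56
```

```bash
python3 -m crank '[{"linear":[-0.309,0.0,0.058],"dr":[0,-4,0],"hand":-1},{"linear":[-0.309,0.0,0.058],"dr":[0,-4,0],"hand":-1},{"linear":[-0.309,0.0,0.058],"dr":[0,-4,0],"hand":-1},{"linear":[-0.309,0.0,0.058],"dr":[0,-4,0],"hand":-1},{"linear":[-0.309,0.0,0.058],"dr":[0,-4,0],"hand":-1},{"linear":[-0.309,0.0,0.058],"dr":[0,-4,0],"hand":-1},{"linear":[-0.309,0.0,0.058],"dr":[0,-4,0],"hand":-1},{"linear":[-0.309,0.0,0.058],"dr":[0,-4,0],"hand":-1},{"linear":[-0.309,0.0,0.058],"dr":[0,-4,0],"hand":-1},{"linear":[-0.309,0.0,0.058],"dr":[0,-4,0],"hand":-1}]' 50
python3 - <<'E'
from h import *
o,p,R=obs();im=bot.read_camera("wrist");cv2.imwrite("pics/w5.png",im)
print(signs("wrist",im,p[2]+.010,(p,R),400));
go(np.r_[pr(-.228,-.08),.033],4.75)
E
```

```text
t: 12.92
eef_pos: [0.6659, -0.0007, 0.108]
tool_rot: [0.522, -0.522, 0.477, -0.477]
contact_force: [-0.6, -1.4, -0.9]
gripper_width: 0.563
[([579.1, -113.8], 54.9, 50.5, 12.9), ([663.8, 15.9], 94.8, 137.8, 49.5)]
t 12.97 pos [ 0.6658 -0.0034  0.1078] lin [-0.0008, 0.0748, -0.0011] dr [0.02, 0.19, 0.04] F [-0.5 -1.3 -0.5] w 0.568
```

View pics/w5.png

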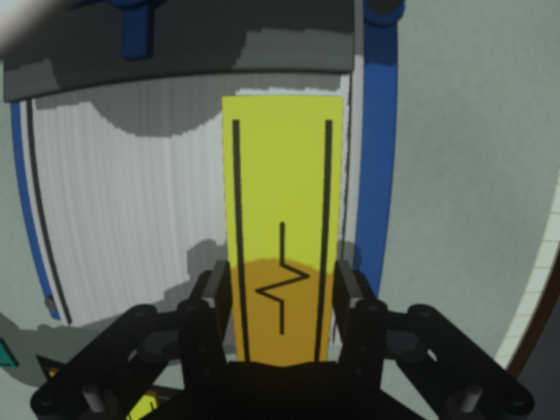

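```bash
python3 -m crank '[{"linear":[0,0.035,-0.005],"dr":[0,0,0],"hand":-1},{"linear":[0,0.06,-0.005],"dr":[0,0,0],"hand":-1},{"linear":[0,0.072,-0.005],"dr":[0,0,0],"hand":-1},{"linear":[0,0.076,-0.005],"dr":[0,0,0],"hand":-1},{"linear":[0,0.076,-0.005],"dr":[0,0,0],"hand":-1},{"linear":[0,0.076,-0.005],"dr":[0,0,0],"hand":0.32},{"linear":[0,0.076,-0.005],"dr":[0,0,0],"hand":0.32},{"linear":[0,0.076,-0.005],"dr":[0,0,0],"hand":0.32},{"linear":[0,0.06,-0.005],"dr":[0,0,0],"hand":0.32},{"linear":[0,0.03,-0.005],"dr":[0,0,0],"hand":0.32}]' 50
python3 - <<'E'
from h import *
o,p,R=obs();im=bot.read_camera("wrist")
print(signs("wrist",im,.042,(p,R),400));im=bot.read_camera("top");s=signs("top",im,.042);print(s[:4],topr(np.array(s[-2][0])/1000))
# push start: behind end, leaning back 25 deg
go(np.r_[pr(-.34,-.077),.06],4.75,25)
go(np.r_[pr(-.34,-.077),.06],4.75,-25)
E
```

```text
t: 13.8
eef_pos: [0.6584, -0.0047, 0.0748]
tool_rot: [-0.519, 0.522, -0.48, 0.477]
contact_force: [0.7, 0.2, 0.3]
gripper_width: 0.658
[([660.8, -8.6], 94.7, 176.0, 51.1)]
[([409.0, -333.0], 94.4, 144.9, 51.8), ([509.1, -316.0], 89.8, 168.1, 51.7), ([656.2, 46.5], 94.9, 62.4, 49.8), ([791.6, 646.0], 17.2, 257.1, 125.9)] [-178.2, -75.7]
t 13.9 pos [ 0.6644 -0.0037  0.0824] lin [0.1112, 0.0223, -0.003] dr [-0.41, 0.19, 25.0] F [ 0.1  0.2 -0.4] w 0.664
t 13.9 pos [ 0.6644 -0.0037  0.0824] lin [0.1112, 0.0223, -0.003] dr [-0.46, 0.0, -25.0] F [ 0.1  0.2 -0.4] w 0.664
```

```bash
python3 -m crank '[{"linear":[0.04,0,-0.003],"dr":[0,0,5],"hand":0.32},{"linear":[0.075,0,-0.003],"dr":[0,0,10],"hand":-0.3},{"linear":[0.112,0,-0.003],"dr":[0,0,15],"hand":-0.3},{"linear":[0.112,0.02,-0.003],"dr":[0,0,15],"hand":-0.3},{"linear":[0.112,0.04,-0.003],"dr":[0,0,15],"hand":-0.3},{"linear":[0.112,0.046,-0.003],"dr":[0,0,15],"hand":-0.3},{"linear":[0.112,0.046,-0.003],"dr":[0,0,15],"hand":-0.3},{"linear":[0.112,0.046,-0.003],"dr":[0,0,15],"hand":-0.3}]' 50
python3 - <<'E'
from h import *
go(np.r_[pr(-.34,-.077),.034],4.75,15)
L=np.round((obs()[2].inv()*1).apply(np.r_[U,0]),4);print("feed dir in tool",L,"pr",topr(obs()[1][:2]))
im=bot.read_camera("wrist");cv2.imwrite("pics/w6.png",im)
E
```

```text
t: 14.57
eef_pos: [0.6675, -0.1156, 0.0317]
tool_rot: [0.579, -0.454, 0.542, -0.406]
contact_force: [-0.5, 0.5, 0.1]
gripper_width: 0.349
t 14.57 pos [ 0.6675 -0.1156  0.0317] lin [-0.0012, -0.0021, 0.0035] dr [0.06, 0.13, -0.0] F [-0.5  0.5  0.1] w 0.349Traceback (most recent call last):
  File "<stdin>", line 3, in <module>
TypeError: Argument 'other' has incorrect type (expected scipy.spatial.transform._rotation.Rotation, got int)
```

```bash
python3 -m crank '[{"linear":[-0.014,0.0016,0.0025],"dr":[0,0,0],"hand":-0.3},{"linear":[-0.0275,0.0052,0.0025],"dr":[0,0,0],"hand":-0.3},{"linear":[-0.041,0.0088,0.0025],"dr":[0,0,0],"hand":-0.3},{"linear":[-0.0545,0.0124,0.0025],"dr":[0,0,0],"hand":-0.3},{"linear":[-0.068,0.016,0.0025],"dr":[0,0,0],"hand":-0.3},{"linear":[-0.0815,0.0196,0.0025],"dr":[0,0,0],"hand":-0.3},{"linear":[-0.095,0.0232,0.0025],"dr":[0,0,0],"hand":-0.3},{"linear":[-0.1085,0.0268,0.0025],"dr":[0,0,0],"hand":-0.3},{"linear":[-0.122,0.0304,0.0025],"dr":[0,0,0],"hand":-0.3},{"linear":[-0.1355,0.034,0.0025],"dr":[0,0,0],"hand":-0.3}]'
python3 - <<'E'
from h import *
go(np.r_[pr(-.19,-.076),.034],4.75,15);print(topr(obs()[1][:2]))
o,p,R=obs();im=bot.read_camera("wrist");cv2.imwrite("pics/w6.png",im);print(signs("wrist",im,.042,(p,R)))
E
```

```text
t: 15.4
eef_pos: [0.658, 0.0249, 0.034]
tool_rot: [0.579, -0.454, 0.542, -0.406]
contact_force: [0.8, -1.2, 1.2]
gripper_width: 0.352
t 15.4 pos [0.658  0.0249 0.034 ] lin [-0.0095, 0.0025, 0.0003] dr [0.03, 0.12, 0.0] F [ 0.8 -1.2  1.2] w 0.352
[-199.8, -75.7]
[([652.6, 73.0], 94.9, 75.2, 49.5)]
```

View pics/w6.png

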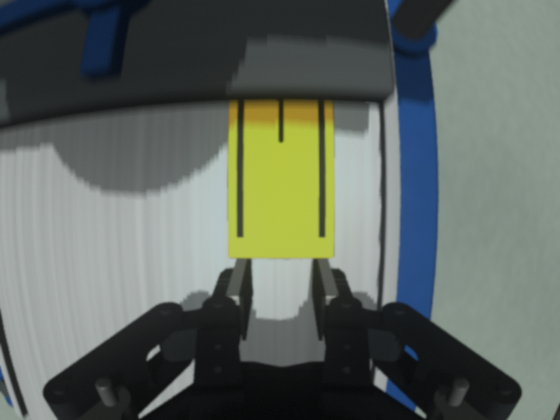

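The sign has gone in under the plate straight, with its rear edge at row 257 against both fingertips. I'll finish the push slowly.

```bash
python3 -m crank '[{"linear":[-0.004,0.001,0],"dr":[0,0,0],"hand":-0.3},{"linear":[-0.008,0.002,0],"dr":[0,0,0],"hand":-0.3},{"linear":[-0.011,0.003,0],"dr":[0,0,0],"hand":-0.3},{"linear":[-0.013,0.0035,0],"dr":[0,0,0],"hand":-0.3},{"linear":[-0.015,0.004,0],"dr":[0,0,0],"hand":-0.3},{"linear":[-0.0165,0.0044,0],"dr":[0,0,0],"hand":-0.3},{"linear":[-0.018,0.0048,0],"dr":[0,0,0],"hand":-0.3}]'
python3 -c "
from h import *
go(np.r_[pr(-.18,-.076),.034],4.75,15);print(topr(obs()[1][:2]))"
```

```text
t: 16.03
eef_pos: [0.6565, 0.0419, 0.0339]
tool_rot: [0.579, -0.454, 0.542, -0.406]
contact_force: [0.0, -0.5, 0.7]
gripper_width: 0.346
t 16.03 pos [0.6565 0.0419 0.0339] lin [-0.0027, 0.0006, 0.0004] dr [0.04, 0.09, 0.0] F [ 0.  -0.5  0.7] w 0.346
[-182.8, -75.6]
```

```bash
python3 -m crank '[{"linear":[-0.001,0.0003,0],"dr":[0,0,0],"hand":-0.3},{"linear":[-0.002,0.0005,0],"dr":[0,0,0],"hand":-0.3},{"linear":[-0.003,0.0008,0],"dr":[0,0,0],"hand":-0.3},{"linear":[-0.004,0.001,0],"dr":[0,0,0],"hand":-0.3},{"linear":[-0.004,0.001,0],"dr":[0,0,0],"hand":-0.3}]'
python3 -c "
from h import *
print(topr(obs()[1][:2]))"
python3 -m crank '[{"linear":[-0.001,0.0003,0],"dr":[0,0,0],"hand":-0.3},{"linear":[-0.002,0.0005,0],"dr":[0,0,0],"hand":-0.3},{"linear":[-0.003,0.0008,0],"dr":[0,0,0],"hand":-0.3},{"linear":[-0.003,0.0008,0],"dr":[0,0,0],"hand":-0.3}]'
python3 -c "
from h import *
print(topr(obs()[1][:2]))"
```

```text
t: 16.45
eef_pos: [0.6564, 0.0435, 0.0339]
tool_rot: [0.578, -0.454, 0.542, -0.407]
contact_force: [-0.9, -6.3, 2.5]
gripper_width: 0.352
[-181.2, -75.7]
t: 16.78
eef_pos: [0.6564, 0.0437, 0.0338]
tool_rot: [0.577, -0.455, 0.542, -0.409]
contact_force: [-1.6, -13.1, 4.6]
gripper_width: 0.351
[-181.0, -75.7]
```

```bash
python3 -m crank '[{"linear":[0.02,-0.005,0],"dr":[0,0,0],"hand":-0.3},{"linear":[0.05,-0.014,0],"dr":[0,0,0],"hand":-0.3},{"linear":[0.07,-0.06,0],"dr":[0,0,-5],"hand":-0.3},{"linear":[0.09,-0.09,0],"dr":[0,0,-10],"hand":0.5},{"linear":[0.13,-0.12,0],"dr":[0,0,-15],"hand":1},{"linear":[0.17,-0.13,0],"dr":[0,0,-15],"hand":1}]'
python3 - <<'E'
from h import *
im=bot.read_camera("top");s=signs("top",im,.012);print(s);print([topr(np.array(onz("top",proj("top",np.r_[np.array(a[0])/1000,.012]),.042))[:2]) for a in s])
go((.5137,-.3212,.11),0)
E
```

```text
t: 17.28
eef_pos: [0.6756, -0.1304, 0.1207]
tool_rot: [0.525, -0.521, 0.473, -0.478]
contact_force: [2.2, 2.1, 0.3]
gripper_width: 0.765
[([415.8, -364.3], 89.8, 96.8, 51.7), ([514.2, -362.7], 89.8, 90.0, 52.8), ([661.1, 80.3], 0.9, 51.0, 49.4), ([803.3, 661.6], 17.1, 261.7, 128.7)]
[[-561.3, 200.5], [-567.7, 104.4], [-147.4, -74.8], [408.1, -260.7]]
t 17.33 pos [ 0.6746 -0.1469  0.1188] lin [0.1605, 0.0091, -0.1746] dr [-0.35, 4.68, 0.44] F [ 0.8 -9.8  0.4] w 0.85
```

```bash
python3 -m crank '[{"linear":[0.16,0.009,-0.175],"dr":[-0.3,4.7,0.4],"hand":1},{"linear":[0.16,0.009,-0.175],"dr":[-0.3,4.7,0.4],"hand":1},{"linear":[0.16,0.009,-0.175],"dr":[-0.3,4.7,0.4],"hand":1},{"linear":[0.16,0.009,-0.175],"dr":[-0.3,4.7,0.4],"hand":1},{"linear":[0.16,0.009,-0.175],"dr":[-0.3,4.7,0.4],"hand":1},{"linear":[0.16,0.009,-0.175],"dr":[-0.3,4.7,0.4],"hand":1},{"linear":[0.16,0.009,-0.175],"dr":[-0.3,4.7,0.4],"hand":1},{"linear":[0.16,0.009,-0.175],"dr":[-0.3,4.7,0.4],"hand":1}]'
python3 - <<'E'
from h import *
o,p,R=obs();im=bot.read_camera("wrist");cv2.imwrite("pics/w7.png",im)
print(signs("wrist",im,.012,(p,R),400),signs("top",bot.read_camera("top"),.012));go((.5137,-.3212,.001),0)
E
```

```text
t: 18.0
eef_pos: [0.5094, -0.3143, 0.1056]
tool_rot: [0.5, -0.499, 0.504, -0.497]
contact_force: [0.4, 0.8, -0.2]
gripper_width: 0.999
[([411.8, -323.9], 94.1, 171.4, 55.6), ([512.9, -319.4], 90.3, 172.2, 53.1)] [([408.6, -295.4], 94.2, 110.0, 52.5), ([512.8, -281.7], 89.8, 92.6, 49.7), ([661.1, 80.3], 0.9, 51.0, 49.4), ([803.0, 661.5], 17.2, 262.3, 128.7)]
t 18.1 pos [ 0.5121 -0.3112  0.1061] lin [0.0108, 0.105, 0.002] dr [0.26, 0.23, -0.45] F [-0.2  0.8  1. ] w 1.0
```

```bash
python3 -m crank '[{"linear":[0.009,0.04,0.001],"dr":[0.2,0,-0.4],"hand":1},{"linear":[0.009,0.075,0.001],"dr":[0.2,0,-0.4],"hand":1},{"linear":[0.009,0.097,0.001],"dr":[0.2,0,-0.4],"hand":1},{"linear":[0.009,0.105,0.001],"dr":[0.2,0,-0.4],"hand":1},{"linear":[0.009,0.105,0.001],"dr":[0.2,0,-0.4],"hand":-1},{"linear":[0.009,0.105,0.001],"dr":[0.2,0,-0.4],"hand":-1},{"linear":[0.009,0.105,0.001],"dr":[0.2,0,-0.4],"hand":-1},{"linear":[0.009,0.105,0.001],"dr":[0.2,0,-0.4],"hand":-1},{"linear":[0.009,0.105,0.001],"dr":[0.2,0,-0.4],"hand":-1},{"linear":[0.009,0.105,0.001],"dr":[0.2,0,-0.4],"hand":-1}]' 60
python3 -m crank '[{"linear":[0,-0.03,0],"dr":[0,0,0],"hand":-1},{"linear":[0,-0.06,0],"dr":[0,0,0],"hand":-1},{"linear":[0,-0.1,0],"dr":[0,0,0],"hand":-1},{"linear":[0,-0.1,0],"dr":[0,0,0],"hand":-1}]'
python3 -c "
from h import *
go(np.r_[pr(-.228,0),.10],4.75)"
```

```text
t: 18.93
eef_pos: [0.5137, -0.321, 0.0032]
tool_rot: [0.501, -0.501, 0.498, -0.5]
contact_force: [0.6, 1.8, 6.7]
gripper_width: 0.558
t: 19.27
eef_pos: [0.5164, -0.3227, 0.1091]
tool_rot: [-0.501, 0.5, -0.495, 0.503]
contact_force: [1.9, 0.1, -0.8]
gripper_width: 0.56
t 19.27 pos [ 0.5164 -0.3227  0.1091] lin [-0.3131, 0.0077, 0.0693] dr [-0.5, -4.59, 0.39] F [ 1.9  0.1 -0.8] w 0.56
```

```bash
python3 -m crank '[{"linear":[-0.313,0,0.069],"dr":[-0.5,-4.6,0.4],"hand":-1},{"linear":[-0.313,0,0.069],"dr":[-0.5,-4.6,0.4],"hand":-1},{"linear":[-0.313,0,0.069],"dr":[-0.5,-4.6,0.4],"hand":-1},{"linear":[-0.313,0,0.069],"dr":[-0.5,-4.6,0.4],"hand":-1},{"linear":[-0.313,0,0.069],"dr":[-0.5,-4.6,0.4],"hand":-1},{"linear":[-0.313,0,0.069],"dr":[-0.5,-4.6,0.4],"hand":-1},{"linear":[-0.313,0,0.069],"dr":[-0.5,-4.6,0.4],"hand":-1},{"linear":[-0.313,0,0.069],"dr":[-0.5,-4.6,0.4],"hand":-1},{"linear":[-0.313,0,0.069],"dr":[-0.5,-4.6,0.4],"hand":-1},{"linear":[-0.313,0,0.069],"dr":[-0.5,-4.6,0.4],"hand":-1}]'
python3 - <<'E'
from h import *
o,p,R=obs();im=bot.read_camera("wrist");cv2.imwrite("pics/w8.png",im)
print(signs("wrist",im,p[2]+.009,(p,R),400));
go(np.r_[pr(-.228,0),.034],4.75)
E
```

```text
t: 20.1
eef_pos: [0.5804, -0.0048, 0.1015]
tool_rot: [-0.521, 0.522, -0.482, 0.473]
contact_force: [-0.5, -1.1, -1.2]
gripper_width: 0.557
[([578.4, 11.6], 94.8, 138.6, 50.0), ([625.1, 76.1], 4.6, 33.7, 33.4)]
t 20.15 pos [ 0.58   -0.0074  0.1011] lin [0.0028, 0.0671, 0.0054] dr [0.56, 0.09, -0.37] F [-0.2 -1.  -1.4] w 0.559
```

```bash
python3 -m crank '[{"linear":[0,0.035,0.005],"dr":[0.5,0,-0.3],"hand":-1},{"linear":[0,0.055,0.005],"dr":[0.5,0,-0.3],"hand":-1},{"linear":[0,0.064,0.005],"dr":[0.5,0,-0.3],"hand":-1},{"linear":[0,0.067,0.005],"dr":[0.5,0,-0.3],"hand":-1},{"linear":[0,0.067,0.005],"dr":[0.5,0,-0.3],"hand":-1},{"linear":[0,0.067,0.005],"dr":[0.5,0,-0.3],"hand":0.32},{"linear":[0,0.067,0.005],"dr":[0.5,0,-0.3],"hand":0.32},{"linear":[0,0.067,0.005],"dr":[0.5,0,-0.3],"hand":0.32},{"linear":[0,0.05,0.005],"dr":[0.5,0,-0.3],"hand":0.32},{"linear":[0,0.02,0.005],"dr":[0.5,0,-0.3],"hand":0.32}]' 50
python3 - <<'E'
from h import *
o,p,R=obs();im=bot.read_camera("wrist")
print([(s,topr(np.array(s[0])/1000)) for s in signs("wrist",im,.042,(p,R),400)])
go(np.r_[pr(-.34,0),.085],4.75,15)
E
```

```text
t: 20.98
eef_pos: [0.5823, -0.0074, 0.0787]
tool_rot: [-0.519, 0.522, -0.481, 0.476]
contact_force: [0.4, 0.2, 0.1]
gripper_width: 0.663
[(([583.7, -9.7], 94.7, 174.0, 51.0), [-228.2, 1.2]), (([654.3, 79.9], 4.7, 54.1, 52.3), [-144.7, -76.6])]
t 21.03 pos [ 0.5871 -0.0068  0.0861] lin [0.1144, 0.0009, -0.0024] dr [-0.19, 0.04, 14.9] F [0.9 0.3 3.5] w 0.658
```

Placed. Now the same backing-off and push as before.

```bash
python3 -m crank '[{"linear":[0.04,0,-0.003],"dr":[0,0,5],"hand":0.32},{"linear":[0.077,0,-0.003],"dr":[0,0,10],"hand":-0.3},{"linear":[0.114,0,-0.003],"dr":[0,0,15],"hand":-0.3},{"linear":[0.114,0.02,-0.003],"dr":[0,0,15],"hand":-0.3},{"linear":[0.114,0.04,-0.003],"dr":[0,0,15],"hand":-0.3},{"linear":[0.114,0.051,-0.003],"dr":[0,0,15],"hand":-0.3},{"linear":[0.114,0.051,-0.003],"dr":[0,0,15],"hand":-0.3},{"linear":[0.114,0.051,-0.003],"dr":[0,0,15],"hand":-0.3}]' 50
python3 -c "
from h import *
go(np.r_[pr(-.2,.001),.034],4.75,15);print(topr(obs()[1][:2]))"
```

```text
t: 21.7
eef_pos: [0.5913, -0.1229, 0.0301]
tool_rot: [0.578, -0.454, 0.543, -0.407]
contact_force: [-2.1, -4.9, 4.2]
gripper_width: 0.351
t 21.7 pos [ 0.5913 -0.1229  0.0301] lin [-0.1379, 0.0327, 0.002] dr [0.09, -0.04, 0.06] F [-2.1 -4.9  4.2] w 0.351
[-341.7, 3.0]
```

```bash
python3 -m crank '[{"linear":[-0.001,-0.004,0.002],"dr":[0,0,0],"hand":-0.3},{"linear":[-0.016,0,0.002],"dr":[0,0,0],"hand":-0.3},{"linear":[-0.031,0.004,0.002],"dr":[0,0,0],"hand":-0.3},{"linear":[-0.0465,0.0082,0.002],"dr":[0,0,0],"hand":-0.3},{"linear":[-0.062,0.0123,0.002],"dr":[0,0,0],"hand":-0.3},{"linear":[-0.077,0.0163,0.002],"dr":[0,0,0],"hand":-0.3},{"linear":[-0.092,0.0204,0.002],"dr":[0,0,0],"hand":-0.3},{"linear":[-0.1075,0.0245,0.002],"dr":[0,0,0],"hand":-0.3},{"linear":[-0.123,0.0287,0.002],"dr":[0,0,0],"hand":-0.3},{"linear":[-0.138,0.0327,0.002],"dr":[0,0,0],"hand":-0.3}]'
python3 - <<'E'
from h import *
go(np.r_[pr(-.183,.001),.034],4.75,15);print(topr(obs()[1][:2]))
o,p,R=obs();im=bot.read_camera("wrist");cv2.imwrite("pics/w9.png",im);print([(s,topr(np.array(s[0])/1000)) for s in signs("wrist",im,.042,(p,R))])
E
```

```text
t: 22.53
eef_pos: [0.5809, 0.0226, 0.0338]
tool_rot: [0.578, -0.453, 0.543, -0.406]
contact_force: [-0.0, -1.2, 1.1]
gripper_width: 0.351
t 22.53 pos [0.5809 0.0226 0.0338] lin [-0.0124, 0.0032, 0.0004] dr [0.12, 0.03, -0.12] F [-0.  -1.2  1.1] w 0.351
[-195.8, 1.3]
[(([650.5, 83.6], 95.3, 53.8, 51.9), [-140.7, -73.1]), (([575.1, 68.7], 94.9, 71.2, 49.5), [-149.3, 3.3])]
```

```bash
python3 -m crank '[{"linear":[-0.004,0.001,0],"dr":[0,0,0],"hand":-0.3},{"linear":[-0.008,0.002,0],"dr":[0,0,0],"hand":-0.3},{"linear":[-0.011,0.003,0],"dr":[0,0,0],"hand":-0.3},{"linear":[-0.013,0.0035,0],"dr":[0,0,0],"hand":-0.3},{"linear":[-0.015,0.004,0],"dr":[0,0,0],"hand":-0.3},{"linear":[-0.017,0.0045,0],"dr":[0,0,0],"hand":-0.3},{"linear":[-0.019,0.005,0],"dr":[0,0,0],"hand":-0.3},{"linear":[-0.020,0.0053,0],"dr":[0,0,0],"hand":-0.3},{"linear":[-0.020,0.0053,0],"dr":[0,0,0],"hand":-0.3}]'
python3 - <<'E'
from h import *
print(topr(obs()[1][:2]))
E
```

```text
t: 23.33
eef_pos: [0.5799, 0.0373, 0.0337]
tool_rot: [0.577, -0.454, 0.543, -0.408]
contact_force: [-0.6, -10.4, 5.2]
gripper_width: 0.352
[-181.0, 1.1]
```

```bash
python3 -m crank '[{"linear":[0.02,-0.005,0],"dr":[0,0,0],"hand":-0.3},{"linear":[0.05,-0.014,0],"dr":[0,0,0],"hand":-0.3},{"linear":[0.07,-0.06,0],"dr":[0,0,-5],"hand":-0.3},{"linear":[0.09,-0.09,0],"dr":[0,0,-10],"hand":0.5},{"linear":[0.13,-0.12,0],"dr":[0,0,-15],"hand":1},{"linear":[0.17,-0.13,0],"dr":[0,0,-15],"hand":1},{"linear":[0.17,-0.13,0],"dr":[0,0,-15],"hand":1}]'
python3 - <<'E'
from h import *
im=bot.read_camera("top");s=signs("top",im,.012);print(s)
go((.4115,-.325,.11),4.1)
E
```

```text
t: 23.92
eef_pos: [0.5972, -0.1622, 0.1169]
tool_rot: [-0.519, 0.52, -0.479, 0.481]
contact_force: [-0.5, -2.6, -1.1]
gripper_width: 0.896
[([415.7, -387.9], 179.8, 51.7, 49.2), ([582.0, 73.1], 95.8, 49.2, 49.0), ([660.7, 79.2], 8.4, 51.0, 49.3), ([803.0, 661.5], 17.2, 262.3, 128.7)]
t 23.97 pos [ 0.5962 -0.1629  0.1157] lin [0.1476, 0.0062, -0.1965] dr [0.06, 0.25, 0.11] F [-0.1 -2.2 -0.7] w 0.97
```

```bash
python3 -m crank '[{"linear":[0.147,0.006,-0.196],"dr":[0,0,0],"hand":1},{"linear":[0.147,0.006,-0.196],"dr":[0,0,0],"hand":1},{"linear":[0.147,0.006,-0.196],"dr":[0,0,0],"hand":1},{"linear":[0.147,0.006,-0.196],"dr":[0,0,0],"hand":1},{"linear":[0.147,0.006,-0.196],"dr":[0,0,0],"hand":1},{"linear":[0.147,0.006,-0.196],"dr":[0,0,0],"hand":1},{"linear":[0.147,0.006,-0.196],"dr":[0,0,0],"hand":1},{"linear":[0.147,0.006,-0.196],"dr":[0,0,0],"hand":1},{"linear":[0.147,0.006,-0.196],"dr":[0,0,0],"hand":1}]'
python3 - <<'E'
from h import *
o,p,R=obs();im=bot.read_camera("wrist");cv2.imwrite("pics/w10.png",im)
print(signs("wrist",im,.012,(p,R),400));go((.4115,-.325,.002),4.1)
E
```

```text
t: 24.72
eef_pos: [0.4133, -0.3181, 0.1089]
tool_rot: [0.521, -0.52, 0.48, -0.478]
contact_force: [0.9, 1.3, -0.3]
gripper_width: 1.003
[([410.3, -324.8], 94.1, 171.9, 53.5)]
t 24.77 pos [ 0.4141 -0.3175  0.109 ] lin [0.0076, 0.107, -0.0031] dr [0.05, 0.75, -0.18] F [ 0.3  0.3 -0.2] w 1.0
```

```bash
python3 -m crank '[{"linear":[0.006,0.04,-0.003],"dr":[0,0.7,0],"hand":1},{"linear":[0.006,0.075,-0.003],"dr":[0,0.7,0],"hand":1},{"linear":[0.006,0.097,-0.003],"dr":[0,0.7,0],"hand":1},{"linear":[0.006,0.107,-0.003],"dr":[0,0.7,0],"hand":1},{"linear":[0.006,0.107,-0.003],"dr":[0,0.7,0],"hand":-1},{"linear":[0.006,0.107,-0.003],"dr":[0,0.7,0],"hand":-1},{"linear":[0.006,0.107,-0.003],"dr":[0,0.7,0],"hand":-1},{"linear":[0.006,0.107,-0.003],"dr":[0,0.7,0],"hand":-1},{"linear":[0.006,0.107,-0.003],"dr":[0,0.7,0],"hand":-1},{"linear":[0.006,0.107,-0.003],"dr":[0,0.7,0],"hand":-1}]' 60
python3 -m crank '[{"linear":[0,-0.03,0],"dr":[0,0,0],"hand":-1},{"linear":[0,-0.06,0],"dr":[0,0,0],"hand":-1},{"linear":[0,-0.1,0],"dr":[0,0,0],"hand":-1},{"linear":[0,-0.1,0],"dr":[0,0,0],"hand":-1}]'
python3 -c "
from h import *
go(np.r_[pr(-.228,.076),.10],4.75)"
```

```text
t: 25.6
eef_pos: [0.412, -0.3251, 0.0041]
tool_rot: [0.518, -0.517, 0.482, -0.482]
contact_force: [-0.1, 2.8, 6.7]
gripper_width: 0.56
t: 25.93
eef_pos: [0.4148, -0.3275, 0.1096]
tool_rot: [0.518, -0.517, 0.479, -0.485]
contact_force: [2.1, -0.7, -0.9]
gripper_width: 0.558
t 25.93 pos [ 0.4148 -0.3275  0.1096] lin [-0.3043, 0.0086, 0.1162] dr [-0.43, -0.68, 0.36] F [ 2.1 -0.7 -0.9] w 0.558
```

```bash
python3 -m crank '[{"linear":[-0.304,0,0.116],"dr":[-0.4,-0.7,0.3],"hand":-1},{"linear":[-0.304,0,0.116],"dr":[-0.4,-0.7,0.3],"hand":-1},{"linear":[-0.304,0,0.116],"dr":[-0.4,-0.7,0.3],"hand":-1},{"linear":[-0.304,0,0.116],"dr":[-0.4,-0.7,0.3],"hand":-1},{"linear":[-0.304,0,0.116],"dr":[-0.4,-0.7,0.3],"hand":-1},{"linear":[-0.304,0,0.116],"dr":[-0.4,-0.7,0.3],"hand":-1},{"linear":[-0.304,0,0.116],"dr":[-0.4,-0.7,0.3],"hand":-1},{"linear":[-0.304,0,0.116],"dr":[-0.4,-0.7,0.3],"hand":-1},{"linear":[-0.304,0,0.116],"dr":[-0.4,-0.7,0.3],"hand":-1},{"linear":[-0.304,0,0.116],"dr":[-0.4,-0.7,0.3],"hand":-1}]'
python3 - <<'E'
from h import *
o,p,R=obs();im=bot.read_camera("wrist");cv2.imwrite("pics/w11.png",im)
print([(s,topr(np.array(s[0])/1000)) for s in signs("wrist",im,p[2]+.009,(p,R),400)]);
go(np.r_[pr(-.228,.076),.034],4.75)
E
```

```text
t: 26.77
eef_pos: [0.5057, -0.0108, 0.1036]
tool_rot: [0.522, -0.521, 0.481, -0.474]
contact_force: [0.1, -0.6, -1.9]
gripper_width: 0.557
[(([503.6, 5.0], 95.4, 137.5, 49.6), [-206.9, 79.8]), (([597.6, 74.0], 5.0, 35.3, 33.0), [-145.9, -19.6]), (([548.1, 69.9], 4.5, 33.4, 32.9), [-145.9, 30.1])]
t 26.82 pos [ 0.505  -0.0131  0.1032] lin [0.0034, 0.0691, 0.0044] dr [0.43, 0.13, -0.39] F [-0.1 -0.7 -0. ] w 0.556
```

```bash
python3 -m crank '[{"linear":[0,0.035,0.005],"dr":[0.4,0.5,-0.3],"hand":-1},{"linear":[0,0.057,0.005],"dr":[0.4,0.5,-0.3],"hand":-1},{"linear":[0,0.066,0.005],"dr":[0.4,0.5,-0.3],"hand":-1},{"linear":[0,0.069,0.005],"dr":[0.4,0.5,-0.3],"hand":-1},{"linear":[0,0.069,0.005],"dr":[0.4,0.5,-0.3],"hand":-1},{"linear":[0,0.069,0.005],"dr":[0.4,0.5,-0.3],"hand":0.32},{"linear":[0,0.069,0.005],"dr":[0.4,0.5,-0.3],"hand":0.32},{"linear":[0,0.069,0.005],"dr":[0.4,0.5,-0.3],"hand":0.32},{"linear":[0,0.05,0.005],"dr":[0.4,0.5,-0.3],"hand":0.32},{"linear":[0,0.02,0.005],"dr":[0.4,0.5,-0.3],"hand":0.32}]' 50
python3 - <<'E'
from h import *
o,p,R=obs();im=bot.read_camera("wrist")
print([(s,topr(np.array(s[0])/1000)) for s in signs("wrist",im,.042,(p,R),400)])
go(np.r_[pr(-.34,.076),.085],4.75,15)
E
```

```text
t: 27.65
eef_pos: [0.5073, -0.0134, 0.0811]
tool_rot: [-0.517, 0.519, -0.483, 0.479]
contact_force: [1.2, -0.3, 0.2]
gripper_width: 0.662
[(([508.2, -16.7], 94.1, 173.9, 51.0), [-228.9, 77.0]), (([655.2, 80.0], 4.4, 56.4, 52.4), [-144.7, -77.5]), (([576.5, 73.5], 4.4, 52.7, 52.4), [-144.7, 1.5])]
t 27.7 pos [ 0.5117 -0.0129  0.0876] lin [0.1146, 0.0024, -0.0019] dr [-0.23, -0.45, 14.91] F [0.7 0.4 3. ] w 0.661
```

```bash
python3 -m crank '[{"linear":[0.04,0,-0.003],"dr":[0,-0.4,5],"hand":0.32},{"linear":[0.077,0,-0.003],"dr":[0,-0.4,10],"hand":-0.3},{"linear":[0.114,0,-0.003],"dr":[0,-0.4,15],"hand":-0.3},{"linear":[0.114,0.02,-0.003],"dr":[0,-0.4,15],"hand":-0.3},{"linear":[0.114,0.04,-0.003],"dr":[0,-0.4,15],"hand":-0.3},{"linear":[0.114,0.049,-0.003],"dr":[0,-0.4,15],"hand":-0.3},{"linear":[0.114,0.049,-0.003],"dr":[0,-0.4,15],"hand":-0.3},{"linear":[0.114,0.049,-0.003],"dr":[0,-0.4,15],"hand":-0.3}]' 50
python3 -c "
from h import *
go(np.r_[pr(-.2,.076),.034],4.75,15);print(topr(obs()[1][:2]))"
```

```text
t: 28.37
eef_pos: [0.5149, -0.1252, 0.0336]
tool_rot: [0.579, -0.453, 0.543, -0.406]
contact_force: [0.1, 0.3, 0.8]
gripper_width: 0.353
t 28.37 pos [ 0.5149 -0.1252  0.0336] lin [-0.1329, 0.0356, 0.0034] dr [0.07, 0.05, -0.16] F [0.1 0.3 0.8] w 0.353
[-337.6, 79.3]
```

```bash
python3 -m crank '[{"linear":[-0.0133,0.0033,0.002],"dr":[0,0,0],"hand":-0.3},{"linear":[-0.0266,0.0068,0.003],"dr":[0,0,0],"hand":-0.3},{"linear":[-0.040,0.0105,0.003],"dr":[0,0,0],"hand":-0.3},{"linear":[-0.0532,0.0141,0.003],"dr":[0,0,0],"hand":-0.3},{"linear":[-0.0665,0.0177,0.003],"dr":[0,0,0],"hand":-0.3},{"linear":[-0.08,0.0213,0.003],"dr":[0,0,0],"hand":-0.3},{"linear":[-0.093,0.0249,0.003],"dr":[0,0,0],"hand":-0.3},{"linear":[-0.1064,0.0284,0.003],"dr":[0,0,0],"hand":-0.3},{"linear":[-0.12,0.032,0.003],"dr":[0,0,0],"hand":-0.3},{"linear":[-0.133,0.0355,0.003],"dr":[0,0,0],"hand":-0.3}]'
python3 - <<'E'
from h import *
go(np.r_[pr(-.183,.076),.034],4.75,15);print(topr(obs()[1][:2]))
o,p,R=obs();im=bot.read_camera("wrist");cv2.imwrite("pics/w12.png",im);print([(s,topr(np.array(s[0])/1000)) for s in signs("wrist",im,.042,(p,R))])
E
```

```text
t: 29.2
eef_pos: [0.5064, 0.0121, 0.0337]
tool_rot: [0.578, -0.453, 0.544, -0.406]
contact_force: [-0.0, -1.3, 0.8]
gripper_width: 0.353
t 29.2 pos [0.5064 0.0121 0.0337] lin [-0.0165, 0.0041, 0.0004] dr [0.03, -0.08, -0.12] F [-0.  -1.3  0.8] w 0.353
[-200.0, 76.4]
[(([647.5, 83.0], 4.4, 54.8, 54.3), [-141.1, -70.1]), (([573.3, 76.9], 94.9, 54.3, 51.9), [-141.0, 4.4]), (([500.4, 60.3], 94.8, 75.3, 49.5), [-151.5, 78.4])]
```

```bash
python3 -m crank '[{"linear":[-0.004,0.001,0],"dr":[0,0,0],"hand":-0.3},{"linear":[-0.008,0.002,0],"dr":[0,0,0],"hand":-0.3},{"linear":[-0.012,0.003,0],"dr":[0,0,0],"hand":-0.3},{"linear":[-0.015,0.004,0],"dr":[0,0,0],"hand":-0.3},{"linear":[-0.017,0.0045,0],"dr":[0,0,0],"hand":-0.3},{"linear":[-0.019,0.005,0],"dr":[0,0,0],"hand":-0.3},{"linear":[-0.021,0.0055,0],"dr":[0,0,0],"hand":-0.3},{"linear":[-0.023,0.006,0],"dr":[0,0,0],"hand":-0.3},{"linear":[-0.024,0.0063,0],"dr":[0,0,0],"hand":-0.3},{"linear":[-0.024,0.0063,0],"dr":[0,0,0],"hand":-0.3}]'
python3 - <<'E'
from h import *
print(topr(obs()[1][:2]))
E
```

```text
t: 30.08
eef_pos: [0.505, 0.0312, 0.0337]
tool_rot: [0.577, -0.453, 0.543, -0.409]
contact_force: [-0.3, -12.1, 5.8]
gripper_width: 0.344
[-180.9, 76.2]
```

```bash
python3 -m crank '[{"linear":[0.02,-0.005,0],"dr":[0,0,0],"hand":-0.3},{"linear":[0.05,-0.014,0],"dr":[0,0,0],"hand":-0.3},{"linear":[0.07,-0.05,0],"dr":[0,0,-5],"hand":-0.3},{"linear":[0.09,-0.09,0],"dr":[0,0,-10],"hand":0.5},{"linear":[0.12,-0.13,0.03],"dr":[0,0,-15],"hand":1},{"linear":[0.14,-0.16,0.06],"dr":[0,0,-15],"hand":1},{"linear":[0.14,-0.18,0.08],"dr":[0,0,-15],"hand":1},{"linear":[0.14,-0.18,0.08],"dr":[0,0,-15],"hand":1},{"linear":[0.14,-0.18,0.08],"dr":[0,0,-15],"hand":1}]'
python3 - <<'E'
from h import *
o,p,R=obs();im=bot.read_camera("wrist");cv2.imwrite("pics/w13.png",im)
for s in signs("wrist",im,.042,(p,R)):print(s,topr(np.array(s[0])/1000))
im=bot.read_camera("top");cv2.imwrite("pics/t3.png",im)
for s in signs("top",im,.042)[:4]:print("top",s,topr(np.array(s[0])/1000))
go((.6225,.1575,.32),4.75)
E
```

```text
t: 30.83
eef_pos: [0.6024, -0.1406, 0.1733]
tool_rot: [0.521, -0.518, 0.479, -0.481]
contact_force: [-0.6, -0.2, -0.8]
gripper_width: 0.997
top ([500.3, 64.2], 6.3, 49.4, 48.4) [-147.6, 78.2]
top ([575.6, 70.0], 0.9, 49.2, 47.9) [-148.1, 2.7]
top ([652.8, 77.0], 0.9, 50.0, 48.3) [-147.5, -74.8]
top ([791.7, 646.0], 17.3, 256.8, 126.0) [408.1, -260.4]
t 30.93 pos [ 0.5981 -0.1388  0.1699] lin [-0.2937, -0.1493, 0.0482] dr [0.16, -0.06, -0.18] F [-0.5 -0.4 -1.4] w 0.998
```

View pics/w13.png

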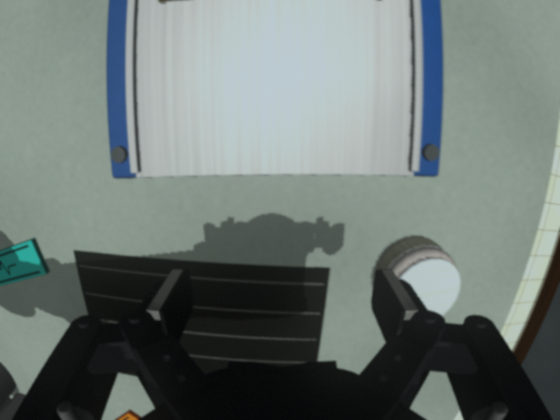

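The wrist picture shows the mat empty; the signs are out of frame above it. The top camera puts all three level within 0.6 mm (s ≈ -147.5, y = 78, 3, -75). Back to the crank.

```bash
python3 -m crank '[{"linear":[0,-0.04,0],"dr":[0,0,0],"hand":1},{"linear":[0,-0.08,0],"dr":[0,0,0],"hand":1},{"linear":[0,-0.12,0],"dr":[0,0,0],"hand":1},{"linear":[-0.03,-0.148,0.02],"dr":[0,0,0],"hand":1},{"linear":[-0.294,-0.148,0.048],"dr":[0,0,0],"hand":1},{"linear":[-0.294,-0.148,0.048],"dr":[0,0,0],"hand":1},{"linear":[-0.294,-0.148,0.048],"dr":[0,0,0],"hand":1},{"linear":[-0.294,-0.148,0.048],"dr":[0,0,0],"hand":1},{"linear":[-0.294,-0.148,0.048],"dr":[0,0,0],"hand":1},{"linear":[-0.294,-0.148,0.048],"dr":[0,0,0],"hand":1}]'
python3 -m crank '[{"linear":[-0.04,0,0],"dr":[0,0,0],"hand":1},{"linear":[-0.04,0,0],"dr":[0,0,0],"hand":1},{"linear":[-0.04,0,0],"dr":[0,0,0],"hand":1}]'
python3 - <<'E'
from h import *
o,p,R=obs();im=bot.read_camera("wrist");cv2.imwrite("pics/w14.png",im)
for n in("wheel_hub","crank"):
    for d in bot.place_of("wrist",n)[:1]:print(n,np.round(d["xy"],1),round(d["score"],2),np.round(onz("wrist",d["xy"],.207 if n!="crank" else .229,(p,R)),4))
go((.6225,.1575,.2125),4.75)
E
```

```text
t: 31.77
eef_pos: [0.6202, 0.1409, 0.3172]
tool_rot: [-0.519, 0.521, -0.48, 0.477]
contact_force: [-0.6, 0.1, -0.2]
gripper_width: 1.0
t: 32.02
eef_pos: [0.6163, 0.1828, 0.3174]
tool_rot: [-0.521, 0.523, -0.479, 0.475]
contact_force: [0.1, -1.6, 0.5]
gripper_width: 0.998
wheel_hub [228.1 237.4] 0.86 [0.572  0.1557 0.207 ]
t 32.17 pos [0.6188 0.177  0.3181] lin [0.0197, 0.1055, 0.0024] dr [0.18, -0.15, -0.02] F [ 0.3 -0.1  0.3] w 0.998
```

View pics/w14.png

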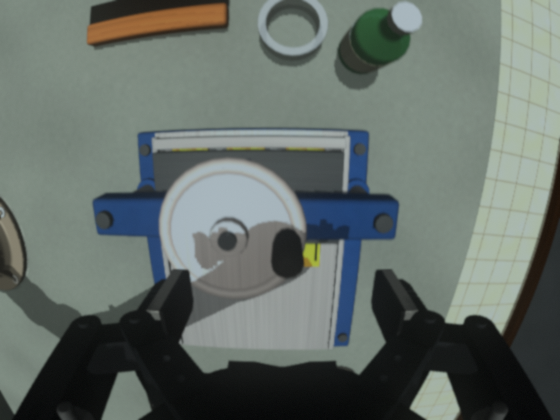

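```bash
python3 - <<'E'
from h import *
o,p,R=obs();print(onz("wrist",(287,238),.257,(p,R)),onz("wrist",(287,268),.201,(p,R)),onz("wrist",(287,252),.229,(p,R)))
E
python3 -m crank '[{"linear":[0.020,0.02,0.003],"dr":[0,0,0],"hand":1},{"linear":[0.020,0.05,0.003],"dr":[0,0,0],"hand":1},{"linear":[0.020,0.08,0.003],"dr":[0,0,0],"hand":1},{"linear":[0.020,0.098,0.003],"dr":[0,0,0],"hand":1},{"linear":[0.020,0.104,0.003],"dr":[0,0,0],"hand":1},{"linear":[0.020,0.104,0.003],"dr":[0,0,0],"hand":1}]'
python3 -c "
from h import *
go((.6225,.1575,.2125),4.75)"
```

```text
[0.62183146 0.17339573 0.257     ] [0.62694812 0.12235531 0.201     ] [0.62415299 0.15055321 0.229     ]
t: 32.67
eef_pos: [0.6231, 0.1569, 0.2134]
tool_rot: [-0.518, 0.52, -0.481, 0.478]
contact_force: [-0.0, -0.3, -0.5]
gripper_width: 1.001
t 32.67 pos [0.6231 0.1569 0.2134] lin [-0.0006, 0.0009, -0.0006] dr [0.27, -0.2, -0.04] F [-0.  -0.3 -0.5] w 1.001
```

```bash
python3 -m crank '[{"linear":[0,0.001,0],"dr":[0,0,0],"hand":-1},{"linear":[0,0.001,0],"dr":[0,0,0],"hand":-1},{"linear":[0,0.001,0],"dr":[0,0,0],"hand":-1},{"linear":[0,0.001,0],"dr":[0,0,0],"hand":-1},{"linear":[0,0.001,0],"dr":[0,0,0],"hand":-1},{"linear":[0,0.001,0],"dr":[0,0,0],"hand":-1},{"linear":[0,0.001,0],"dr":[0,0,0],"hand":-1},{"linear":[0,0.001,0],"dr":[0,0,0],"hand":-1}]' 60
python3 -m crank '[{"linear":[0.0285,0.0006,-0.012],"dr":[0,0,0],"hand":-1},{"linear":[0.0445,0.0012,-0.0384],"dr":[0,0,0],"hand":-1},{"linear":[0.042,0.0018,-0.0692],"dr":[0,0,0],"hand":-1},{"linear":[0.0218,0.0024,-0.0926],"dr":[0,0,0],"hand":-1},{"linear":[-0.0083,0.003,-0.0997],"dr":[0,0,0],"hand":-1},{"linear":[-0.0368,0.0036,-0.0877],"dr":[0,0,0],"hand":-1},{"linear":[-0.0528,0.0042,-0.0613],"dr":[0,0,0],"hand":-1},{"linear":[-0.0502,0.0048,-0.0305],"dr":[0,0,0],"hand":-1},{"linear":[-0.0301,0.0054,-0.0071],"dr":[0,0,0],"hand":-1},{"linear":[0,0.006,0],"dr":[0,0,0],"hand":-1}]'
python3 - <<'E'
from h import *
go((.6225,.156,.206),4.75)
im=bot.read_camera("top")
for s in signs("top",im,.042)[:4]:print("top",s,topr(np.array(s[0])/1000))
E
```

```text
t: 33.33
eef_pos: [0.622, 0.1595, 0.2157]
tool_rot: [-0.519, 0.521, -0.48, 0.478]
contact_force: [-11.6, -2.3, 9.7]
gripper_width: 0.265
t: 34.17
eef_pos: [0.6222, 0.1609, 0.2097]
tool_rot: [-0.519, 0.522, -0.481, 0.476]
contact_force: [-27.4, 2.8, 21.3]
gripper_width: 0.261
t 34.17 pos [0.6222 0.1609 0.2097] lin [0.005, 0.0036, -0.0001] dr [0.44, 0.08, -0.12] F [-27.4   2.8  21.3] w 0.261
top ([792.1, 646.1], 17.2, 256.1, 126.0) [408.1, -260.8]
```

```bash
python3 -m crank '[{"linear":[0,-0.003,-0.004],"dr":[0,0,0],"hand":-1},{"linear":[0,-0.003,-0.004],"dr":[0,0,0],"hand":-1}]'
python3 -m crank '[{"linear":[0.0152,0.0003,-0.0037],"dr":[0,0,0],"hand":-1},{"linear":[0.0285,0.0006,-0.012],"dr":[0,0,0],"hand":-1},{"linear":[0.0386,0.0009,-0.0239],"dr":[0,0,0],"hand":-1},{"linear":[0.0445,0.0012,-0.0384],"dr":[0,0,0],"hand":-1},{"linear":[0.0457,0.0015,-0.054],"dr":[0,0,0],"hand":-1},{"linear":[0.042,0.0018,-0.0692],"dr":[0,0,0],"hand":-1},{"linear":[0.0337,0.0021,-0.0825],"dr":[0,0,0],"hand":-1},{"linear":[0.0218,0.0024,-0.0926],"dr":[0,0,0],"hand":-1},{"linear":[0.0073,0.0027,-0.0985],"dr":[0,0,0],"hand":-1},{"linear":[-0.0083,0.003,-0.0997],"dr":[0,0,0],"hand":-1}]'
python3 -c "
from h import *
go((.522,.156,.2066),4.75)"
```

```text
t: 34.38
eef_pos: [0.6217, 0.1549, 0.21]
tool_rot: [-0.519, 0.519, -0.48, 0.481]
contact_force: [8.9, -3.1, -11.7]
gripper_width: 0.268
t: 35.22
eef_pos: [0.5215, 0.1567, 0.2071]
tool_rot: [0.52, -0.519, 0.479, -0.48]
contact_force: [18.8, -6.1, -22.6]
gripper_width: 0.264
t 35.22 pos [0.5215 0.1567 0.2071] lin [0.0007, 0.0005, 0.0004] dr [-0.16, -0.2, 0.01] F [ 18.8  -6.1 -22.6] w 0.264
```

```bash
python3 -m crank '[{"linear":[-0.0152,0.0018,0.0057],"dr":[0,0,0],"hand":-1},{"linear":[-0.0285,0.0021,0.014],"dr":[0,0,0],"hand":-1},{"linear":[-0.0386,0.0024,0.0259],"dr":[0,0,0],"hand":-1},{"linear":[-0.0445,0.0027,0.0404],"dr":[0,0,0],"hand":-1},{"linear":[-0.0457,0.003,0.056],"dr":[0,0,0],"hand":-1},{"linear":[-0.0457,0.003,0.056],"dr":[0,0,0],"hand":-1}]' 80
python3 - <<'E'
from h import *
o,p,R=obs();h=np.array([.571,.156]);d=p[:2]-h;print(d,np.degrees(np.arctan2(d[1],d[0])),np.hypot(*d),p[2],o["contact_force"])
E
```

```text
t: 35.72
eef_pos: [0.575, 0.2057, 0.2053]
tool_rot: [-0.518, 0.52, -0.48, 0.481]
contact_force: [2.2, -7.3, 0.7]
gripper_width: 0.262
[0.00402278 0.04968173] 85.37079993075383 0.04984432413127733 0.20533333926954853 [ 2.16928535 -7.34474307  0.66542853]
```

```bash
python3 -m crank '[{"linear":[0.0037,0.0003,0.0142],"dr":[0,0,0],"hand":-1},{"linear":[0.012,0.0006,0.0275],"dr":[0,0,0],"hand":-1},{"linear":[0.0239,0.0009,0.0376],"dr":[0,0,0],"hand":-1},{"linear":[0.0384,0.0012,0.0435],"dr":[0,0,0],"hand":-1},{"linear":[0.054,0.0015,0.0447],"dr":[0,0,0],"hand":-1},{"linear":[0.054,0.0015,0.0447],"dr":[0,0,0],"hand":-1}]' 80
python3 - <<'E'
from h import *
o,p,R=obs();h=np.array([.571,.156]);d=p[:2]-h;print(d,np.degrees(np.arctan2(d[1],d[0])),np.hypot(*d),p[2],o["contact_force"])
E
```

```text
t: 36.22
eef_pos: [0.6219, 0.1562, 0.204]
tool_rot: [-0.519, 0.519, -0.48, 0.48]
contact_force: [1.4, -3.5, -2.1]
gripper_width: 0.258
[0.05086584 0.00023986] 0.27017791173606004 0.050866405943449745 0.20397519321437624 [ 1.39236926 -3.51568762 -2.09511147]
```

```bash
python3 -m crank '[{"linear":[0.0152,0.0003,-0.0037],"dr":[0,0,0],"hand":-1},{"linear":[0.0285,0.0006,-0.012],"dr":[0,0,0],"hand":-1},{"linear":[0.0386,0.0009,-0.0239],"dr":[0,0,0],"hand":-1},{"linear":[0.0445,0.0012,-0.0384],"dr":[0,0,0],"hand":-1},{"linear":[0.0457,0.0015,-0.054],"dr":[0,0,0],"hand":-1},{"linear":[0.0457,0.0015,-0.054],"dr":[0,0,0],"hand":-1}]'
python3 - <<'E'
from h import *
o,p,R=obs();h=np.array([.571,.156]);d=p[:2]-h;print(d,np.degrees(np.arctan2(d[1],d[0])),np.hypot(*d),p[2],o["contact_force"])
E
```

```text
t: 36.72
eef_pos: [0.5811, 0.1067, 0.2037]
tool_rot: [0.526, -0.512, 0.475, -0.485]
contact_force: [41.0, -0.0, -29.8]
gripper_width: 0.258
[ 0.01009507 -0.04928221] -78.4235580696076 0.05030553562300684 0.2037386395609113 [ 4.09879242e+01 -1.91065146e-02 -2.98280946e+01]
```

```bash
python3 -m crank '[{"linear":[0.0,0.002,0],"dr":[0,0,0],"hand":-1},{"linear":[0.0,0.003,-0.002],"dr":[0,0,0],"hand":-1},{"linear":[0.0,0.003,-0.004],"dr":[0,0,0],"hand":-1},{"linear":[0,0.003,-0.004],"dr":[0,0,0],"hand":-1}]' 100
python3 - <<'E'
from h import *
o,p,R=obs();h=np.array([.571,.156]);d=p[:2]-h;print(d,np.degrees(np.arctan2(d[1],d[0])),np.hypot(*d),p[2],o["contact_force"])
E
```

```text
t: 37.05
eef_pos: [0.5823, 0.107, 0.2036]
tool_rot: [0.528, -0.51, 0.474, -0.487]
contact_force: [46.0, -1.6, -17.7]
gripper_width: 0.257
[ 0.01129041 -0.04896529] -77.01568868474472 0.050250105418003434 0.2036438099738589 [ 45.98487348  -1.61279086 -17.65487975]
```

```bash
python3 -m crank '[{"linear":[0.0,0.001,-0.003],"dr":[0,0,0],"hand":-1},{"linear":[0.0,0.001,-0.006],"dr":[0,0,0],"hand":-1},{"linear":[0,0.001,-0.006],"dr":[0,0,0],"hand":-1}]' 110
python3 - <<'E'
from h import *
o,p,R=obs();h=np.array([.571,.156]);d=p[:2]-h;print(d,np.degrees(np.arctan2(d[1],d[0])),np.hypot(*d),p[2],o["contact_force"])
E
python3 -m crank '[{"linear":[0.0,0,0.004],"dr":[0,0,0],"hand":-1},{"linear":[0.0,0,0.012],"dr":[0,0,0],"hand":-1},{"linear":[0,0,0.015],"dr":[0,0,0],"hand":-1},{"linear":[0,0,0.015],"dr":[0,0,0],"hand":-1}]'
python3 - <<'E'
from h import *
o,p,R=obs();h=np.array([.571,.156]);d=p[:2]-h;print(d,np.degrees(np.arctan2(d[1],d[0])),np.hypot(*d),p[2],o["contact_force"])
E
```

```text
t: 37.3
eef_pos: [0.5779, 0.1063, 0.2036]
tool_rot: [0.528, -0.509, 0.473, -0.488]
contact_force: [48.8, -3.3, -15.8]
gripper_width: 0.253
[ 0.00689704 -0.04974083] -82.10572713767156 0.05021672173024132 0.20361338393008882 [ 48.76645356  -3.28541494 -15.7963782 ]
t: 37.63
eef_pos: [0.5903, 0.1095, 0.2036]
tool_rot: [0.528, -0.51, 0.475, -0.486]
contact_force: [38.4, -0.2, -7.5]
gripper_width: 0.252
[ 0.01931056 -0.04648957] -67.44327281579409 0.05034061374269945 0.20355134207636544 [38.38986587 -0.22682227 -7.50747498]
```

```bash
python3 -m crank '[{"linear":[-0.001,0,0.004],"dr":[0,0,0],"hand":-1},{"linear":[-0.001,0,0.008],"dr":[0,0,0],"hand":-1},{"linear":[-0.002,0,0.008],"dr":[0,0,0],"hand":-1},{"linear":[-0.002,0,0.008],"dr":[0,0,0],"hand":-1}]' 60
python3 - <<'E'
from h import *
o,p,R=obs();h=np.array([.571,.156]);d=p[:2]-h;print(d,np.degrees(np.arctan2(d[1],d[0])),np.hypot(*d),p[2],o["contact_force"])
go((p[0],p[1],p[2]),4.75)
E
```

```text
t: 37.97
eef_pos: [0.5963, 0.1124, 0.2035]
tool_rot: [0.527, -0.511, 0.475, -0.485]
contact_force: [32.4, 0.3, -3.4]
gripper_width: 0.255
[ 0.02530942 -0.0436281 ] -59.88123141825813 0.05043786183260369 0.2035489600607416 [32.38361951  0.33361532 -3.37105012]
t 37.97 pos [0.5963 0.1124 0.2035] lin [0.0, 0.0, 0.0] dr [-1.48, -0.25, -0.27] F [32.4  0.3 -3.4] w 0.255
```

```bash
python3 -m crank '[{"linear":[-0.002,0,0.004],"dr":[0,0,0],"hand":-1},{"linear":[-0.004,0,0.008],"dr":[0,0,0],"hand":-1},{"linear":[-0.006,0,0.011],"dr":[0,0,0],"hand":-1},{"linear":[-0.006,0,0.011],"dr":[0,0,0],"hand":-1},{"linear":[-0.006,0,0.011],"dr":[0,0,0],"hand":-1}]' 60
python3 - <<'E'
from h import *
o,p,R=obs();h=np.array([.571,.156]);d=p[:2]-h;a=np.arctan2(d[1],d[0]);F=np.array(o["contact_force"]);print(d,np.degrees(a),np.hypot(*d),p[2],F,"tang",F[:2]@[-np.sin(a),np.cos(a)])
E
```

```text
t: 38.38
eef_pos: [0.6052, 0.1188, 0.2035]
tool_rot: [0.526, -0.512, 0.476, -0.485]
contact_force: [26.4, -1.5, 1.8]
gripper_width: 0.252
[ 0.0342329 -0.0371929] -47.373068700456706 0.05054901684038311 0.20354787351359246 [26.39463412 -1.51872234  1.84170783] tang 18.392101449720148
```

```bash
python3 -m crank '[{"linear":[-0.002,0,0.004],"dr":[0,0,0],"hand":-1},{"linear":[-0.004,0,0.007],"dr":[0,0,0],"hand":-1},{"linear":[-0.006,0,0.0105],"dr":[0,0,0],"hand":-1},{"linear":[-0.007,0,0.012],"dr":[0,0,0],"hand":-1},{"linear":[-0.007,0,0.012],"dr":[0,0,0],"hand":-1},{"linear":[-0.007,0,0.012],"dr":[0,0,0],"hand":-1}]' 60
cat > c.py <<'E'
from h import *
o,p,R=obs();h=np.array([.571,.156]);d=p[:2]-h;a=np.arctan2(d[1],d[0]);F=np.array(o["contact_force"]);print(d,np.degrees(a),np.hypot(*d),p[2],F,"tang",F[:2]@[-np.sin(a),np.cos(a)],"rad",F[:2]@[np.cos(a),np.sin(a)])
E
python3 c.py
```

```text
t: 38.88
eef_pos: [0.613, 0.1275, 0.2035]
tool_rot: [0.524, -0.515, 0.477, -0.483]
contact_force: [13.3, -1.0, 9.9]
gripper_width: 0.256
[ 0.04196595 -0.02850699] -34.187815500190084 0.0507325265231187 0.20345719590082484 [13.32990638 -0.97095989  9.8529929 ] tang 6.686995976668198 rad 11.572089353870897
```

```bash
python3 -m crank '[{"linear":[-0.001,0,0.002],"dr":[0,0,0],"hand":-1},{"linear":[-0.002,0,0.004],"dr":[0,0,0],"hand":-1},{"linear":[-0.003,0,0.005],"dr":[0,0,0],"hand":-1},{"linear":[-0.003,0,0.005],"dr":[0,0,0],"hand":-1},{"linear":[-0.003,0,0.005],"dr":[0,0,0],"hand":-1}]' 60
python3 c.py
```

```text
t: 39.3
eef_pos: [0.6155, 0.1313, 0.2034]
tool_rot: [0.523, -0.516, 0.477, -0.482]
contact_force: [6.4, -1.1, 14.7]
gripper_width: 0.25
[ 0.04445868 -0.02473761] -29.092352700973194 0.05087753345839584 0.20344500241643235 [ 6.42684129 -1.1077111  14.71286899] tang 2.156891670759113 rad 6.154602439009595
```

```bash
python3 -m crank '[{"linear":[0,-0.002,0],"dr":[0,0,0],"hand":-1},{"linear":[0,-0.002,0],"dr":[0,0,0],"hand":-1}]' 
python3 c.py; python3 -c "
from h import *
cv2.imwrite('pics/top_a.png',bot.read_camera('top'))"
python3 -m crank '[{"linear":[0,-0.002,0],"dr":[0,0,0],"hand":-0.2},{"linear":[0,-0.002,0],"dr":[0,0,0],"hand":0},{"linear":[0,-0.002,0],"dr":[0,0,0],"hand":0},{"linear":[0,-0.002,0],"dr":[0,0,0],"hand":0},{"linear":[0,-0.002,0],"dr":[0,0,0],"hand":0},{"linear":[0,-0.002,0],"dr":[0,0,0],"hand":0}]'
python3 - <<'E'
from h import *
cv2.imwrite('pics/top_b.png',bot.read_camera('top'));im=bot.read_camera("wrist")
cv2.imwrite("pics/w15.png",im)
E
```

```text
t: 39.47
eef_pos: [0.6151, 0.1309, 0.2036]
tool_rot: [0.523, -0.516, 0.478, -0.481]
contact_force: [10.8, -0.6, 4.2]
gripper_width: 0.255
[ 0.04414986 -0.02511867] -29.6373239887427 0.05079525438719128 0.20357884472772736 [10.76378031 -0.58224041  4.16039658] tang 4.816709709568405 rad 9.64350963172936
t: 40.02
eef_pos: [0.61, 0.1305, 0.2022]
tool_rot: [0.52, -0.52, 0.48, -0.478]
contact_force: [0.0, -0.1, 0.0]
gripper_width: 0.5
```

View pics/w15.png

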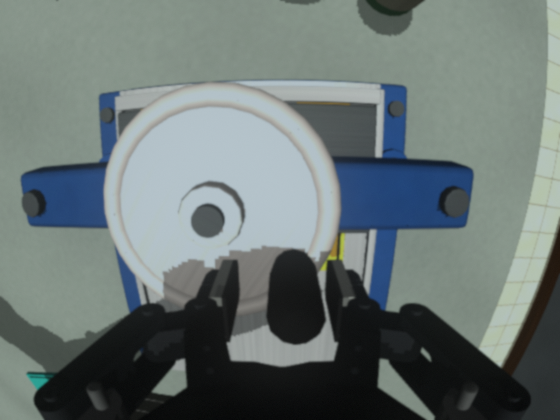

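```bash
python3 - <<'E'
from h import *
o,p,R=obs();im=cv2.imread("pics/w15.png")
m=np.zeros(im.shape[:2],np.uint8);m[248:342,262:330]=im.max(2)[248:342,262:330]<45
n,l,st,c=cv2.connectedComponentsWithStats(m);i=1+st[1:,4].argmax();print(c[i],st[i])
for z in(.209,.213,.217):
    X=onz("wrist",c[i],z,(p,R))[:2];d=X-[.571,.156];print(z,X,np.degrees(np.arctan2(d[1],d[0])),np.hypot(*d))
for n in"ab":
    t=cv2.imread(f"pics/top_{n}.png");
for c_ in("wrist",):
    for n,z in(("crank",.213),("wheel_hub",.193)):
        for d in bot.place_of(c_,n)[:1]:print(n,d["xy"],onz(c_,d["xy"],z,(p,R)))
E
```

```text
[294.517909   298.60333979] [ 267  251   58   91 4132]
0.209 [0.61651156 0.12183621] -36.89415471086618 0.0569075290151466
0.213 [0.61612461 0.1243455 ] -35.04930294574744 0.05512021006409103
0.217 [0.61573766 0.1268548 ] -33.083000334370126 0.053393827625676855
crank [292.5, 290.1] [0.61470219 0.12902062 0.213     ]
wheel_hub [207.6, 216.6] [0.57016758 0.15523644 0.193     ]
```

```bash
python3 -m crank '[{"linear":[0,0,0.004],"dr":[0,0,0],"hand":1},{"linear":[0,0,0.004],"dr":[0,0,0],"hand":1},{"linear":[0,0,0.004],"dr":[0,0,0],"hand":1},{"linear":[0,-0.02,0.004],"dr":[0,0,0],"hand":1},{"linear":[0,-0.06,0.004],"dr":[0,0,0],"hand":1},{"linear":[0,-0.1,0.004],"dr":[0,0,0],"hand":1},{"linear":[0.04,-0.13,0.004],"dr":[0,0,0],"hand":1},{"linear":[0.08,-0.13,0.004],"dr":[0,0,0],"hand":1},{"linear":[0.08,-0.13,0.004],"dr":[0,0,0],"hand":1},{"linear":[0.08,-0.13,0.004],"dr":[0,0,0],"hand":1}]'
python3 - <<'E'
from h import *
o,p,R=obs();im=bot.read_camera("wrist")
H=[onz("wrist",bot.place_of("wrist",n)[0]["xy"],z,(p,R)) for n,z in(("crank",.213),("wheel_hub",.193)) if bot.place_of("wrist",n)];print(H)
if len(H)==2:
    d=(H[0]-H[1])[:2];print(np.degrees(np.arctan2(d[1],d[0])),np.hypot(*d))
t=bot.read_camera("top")
for s in signs("top",t,.042)[:4]:print("top",s,topr(np.array(s[0])/1000))
print([np.round(onz("top",d["xy"],.03),3).tolist() for n in("ink_tin","cleaner","tape") for d in bot.place_of("top",n)[:1]])
s=bot.read_camera("scene");print(obs()[0]["t"])
cv2.imwrite("pics/fin.png",np.hstack([cv2.resize(s[190:290,270:370],None,fx=4,fy=4,interpolation=cv2.INTER_CUBIC),cv2.resize(t[120:250,150:280],(400,400),interpolation=cv2.INTER_CUBIC)]))
E
```

```text
t: 41.05
eef_pos: [0.6218, 0.0457, 0.3326]
tool_rot: [-0.518, 0.518, -0.481, 0.481]
contact_force: [-0.0, 0.1, -0.9]
gripper_width: 0.997
[array([0.61523682, 0.13377168, 0.213     ]), array([0.57099212, 0.15612279, 0.193     ])]
-26.80155637812578 0.04956980932466675
top ([791.8, 645.9], 17.2, 256.6, 125.8) [407.9, -260.5]
[[0.747, -0.215, 0.03], [0.695, 0.361, 0.03], [0.598, 0.376, 0.03]]
41.55
```

View pics/fin.png

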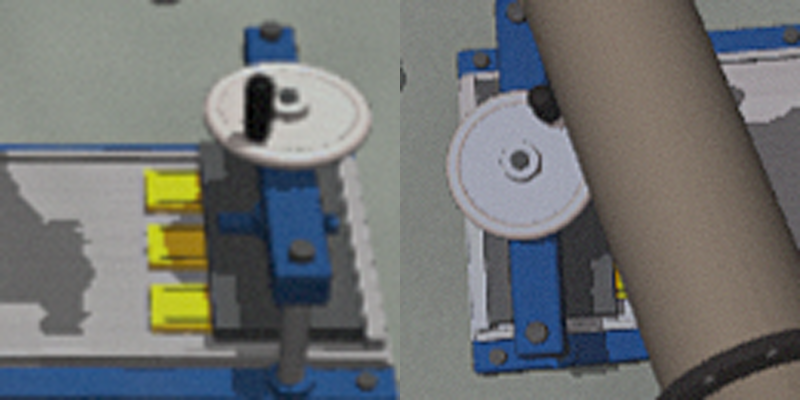

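The scene crop shows the three signs level under the lowered plate (front edges at x≈147 in the crop), with the bystanders in place. Next I check that the wheel is not drifting back.

```bash
cat > d.py <<'E'
from h import *
o,p,R=obs();im=bot.read_camera("wrist");r=[]
for k in range(3):
    bot.read_camera("wrist");o,p,R=obs()
    c=bot.place_of("wrist","crank");h=bot.place_of("wrist","wheel_hub")
    if c and h:
        d=(onz("wrist",c[0]["xy"],.213,(p,R))-onz("wrist",h[0]["xy"],.193,(p,R)))[:2];r.append((round(o["t"],2),c[0]["xy"],np.round(np.degrees(np.arctan2(d[1],d[0])),1)))
print(r)
s=bot.read_camera("scene")[195:240,315:372];print("scene dark",np.mean(np.argwhere(s.max(2)<60),0))
cv2.imwrite("pics/s%d.png"%(o["t"]*10),s)
E
python3 d.py; python3 -m crank '[{"linear":[0,0,0],"dr":[0,0,0],"hand":1},{"linear":[0,0,0],"dr":[0,0,0],"hand":1},{"linear":[0,0,0],"dr":[0,0,0],"hand":1},{"linear":[0,0,0],"dr":[0,0,0],"hand":1},{"linear":[0,0,0],"dr":[0,0,0],"hand":1},{"linear":[0,0,0],"dr":[0,0,0],"hand":1},{"linear":[0,0,0],"dr":[0,0,0],"hand":1},{"linear":[0,0,0],"dr":[0,0,0],"hand":1},{"linear":[0,0,0],"dr":[0,0,0],"hand":1},{"linear":[0,0,0],"dr":[0,0,0],"hand":1}]'; python3 d.py
```

```text
[(41.65, [281.7, 109.3], np.float64(-31.0)), (41.8, [282.7, 109.0], np.float64(-29.6)), (41.95, [284.9, 108.2], np.float64(-28.2))]
scene dark [30.82017544 16.21929825]
t: 42.93
eef_pos: [0.621, 0.0506, 0.3323]
tool_rot: [0.52, -0.52, 0.48, -0.478]
contact_force: [-0.4, 0.4, -0.7]
gripper_width: 0.999
[(43.03, [285.8, 109.8], np.float64(-28.0)), (43.18, [282.9, 109.5], np.float64(-26.2)), (43.33, [282.4, 107.4], np.float64(-25.5))]
scene dark [30.87719298 16.25877193]
```

```bash
python3 - <<'E'
from h import *
s=bot.read_camera("scene")
print([(a,topr(np.array(a[0])/1000)) for a in signs("scene",s,.042,amin=60) if a[0][1]<300])
o,p,R=obs();print([(a,topr(np.array(a[0])/1000)) for a in signs("wrist",bot.read_camera("wrist"),.042,(p,R),60)])
print(bot.hand_in(), obs()[0]["t"])
E
```

```text
[(([581.9, 71.3], 4.3, 202.6, 49.4), [-147.3, -3.7])]
[(([575.4, 63.5], 4.4, 47.3, 28.6), [-154.6, 3.4]), (([500.9, 65.2], 3.3, 48.7, 44.7), [-146.7, 77.5]), (([651.8, 77.9], 5.4, 48.2, 44.9), [-146.5, -73.9])]
the job is handed in; nothing more can be done
the job is handed in; nothing more can be done
```

I loaded all three yellow signs into the press, wound the plate down onto them and handed the job in after about 44 s of the 210 s.

**What I did:**
- I wound the handwheel up three turns.
- I carried each sign from the mat to the feed table, then pushed it lengthwise under the plate until it met the back stop. Each ended at the same depth within 0.1 mm, against 10–13 N.
- I wound the plate down about two turns until it took roughly 49 N at the crank, then eased off and let go.

**Last checks:**
- **Signs:** before lowering, they were level within 0.6 mm. After lowering, the scene picture shows them flush under the plate. In the last wrist reading the two outer signs agree within 0.2 mm; the middle one was partly hidden by the crank handle or its shadow and read about 8 mm shorter.
- **Mat and other objects:** the mat is empty. The tin and bottle read within 2 mm of where they were; the tape roll read 11 mm off at first look, with no contact seen. I did not measure the squeegee again.
- **Wheel:** it sprang back under load as I eased off, from about -82° to -30°. After release, the scene picture showed no drift over about 1.4 s, while the noisier wrist readings wandered between -31° and -25°.

**How firm the hold is:** I did not measure the final clamping force. From how the crank force fell as I eased off, I estimate about 3–5 N still held at the crank.

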